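# Close-pack hexagonal tube blocks in a block heater

## Task

Clear the tube rack out of the block heater's bay and stand it upright in the middle of the cork mat. Then close-pack all the hexagonal blocks upright and flat on the bay floor with their flat faces touching: fill the three notches of the back wall first, then nest each further block between two blocks of the row behind it, starting a third row only once the second row of two is full. When every block is packed, push the heater's lever switch fully over to on, and leave the glassware on the bench where it is.

Things in the scene. Friction and masses are not known exactly. Their poses are not given: they have to be found in the camera images.
- block1_mid (a point): hexagonal aluminium block 1 (4 to 6 present, all alike): prism 47.5 mm across flats, 55 across corners, 35 tall, 160 g, six dark wells on top, and a lifting fin in the middle of the top: 10 mm thick along x, 16 along y, 30 tall (65 in all). Point: on the axis, 32.5 mm above the underside; z up, x to a corner, y to a flat face. Starts upright on the grey pad (underside at z = 0)
- block2_mid (a point): hexagonal block 2, like block 1; may be absent
- block3_mid (a point): hexagonal block 3, like block 1; may be absent
- block4_mid (a point): hexagonal block 4, like block 1; may be absent
- block5_mid (a point): hexagonal block 5, like block 1; may be absent
- block6_mid (a point): hexagonal block 6, like block 1; may be absent
- rack_mid (a point): white tube rack with eight tubes: base 50 mm along its x, 104 mm along its y, 114 mm tall, 0.22 kg; a carrying bar 14 x 14 mm runs along y over the top, its top 114 mm and its middle 107 mm above the base; tube caps end 74 mm above the base. The point is on the axis 57 mm above the base, z up. Starts standing in the heater's bay.
- mat: cork mat lying on the bench, 150 mm along its x, 100 mm along its y, about 1 mm thin and giving no support (a thing on it rests at z = 0). Origin at its middle, on the bench.
- bay (a point): middle of the floor of the heater's open bay, 30 mm above the bench. x points to the notched back wall, away from the robot; the heater may be turned. Clear floor: from x = -88 mm (front wall) back, y = -78 to 78 mm (side walls); walls 26 mm above the floor. The back wall has three 120 degree notches 48 mm apart; a block fits each corner first, two flats touching
- seat1 (a point): packed position 1 on the bay floor (back row, left (+y) notch): the axis of a block packed there; the block then has a corner pointing along the bay's x (any of its six). Seats are 48 mm apart, so packed blocks have at most about 0.5 mm play.
- seat2 (a point): packed position 2 on the bay floor (back row, middle notch): the axis of a block packed there; the block then has a corner pointing along the bay's x (any of its six). Seats are 48 mm apart, so packed blocks have at most about 0.5 mm play.
- seat3 (a point): packed position 3 on the bay floor (back row, right notch): the axis of a block packed there; the block then has a corner pointing along the bay's x (any of its six). Seats are 48 mm apart, so packed blocks have at most about 0.5 mm play.
- seat4 (a point): packed position 4 on the bay floor (second row, left: between 1 and 2): the axis of a block packed there; the block then has a corner pointing along the bay's x (any of its six). Seats are 48 mm apart, so packed blocks have at most about 0.5 mm play.
- seat5 (a point): packed position 5 on the bay floor (second row, right: between 2 and 3): the axis of a block packed there; the block then has a corner pointing along the bay's x (any of its six). Seats are 48 mm apart, so packed blocks have at most about 0.5 mm play.
- seat6 (a point): packed position 6 on the bay floor (third row: between 4 and 5): the axis of a block packed there; the block then has a corner pointing along the bay's x (any of its six). Seats are 48 mm apart, so packed blocks have at most about 0.5 mm play.
- switch (a joint): lever switch of the heater: 0 = off, leaning to the bay's -x (the front); 1.0 rad = on, leaning to +x. It turns about the bay's y axis, needs a push of a few newtons and stays where it is left.
- switch_tip (a point): tip of the switch's lever (50 mm long), on the raised deck left (+y) of the bay; the deck is 56 mm above the bench
- beaker: glass beaker, 68 mm across, 90 mm tall, a bystander; origin under its middle
- flask: conical glass flask, 80 mm across, 110 mm tall, a bystander; origin under its middle
- jar: amber glass jar, 60 mm across, 100 mm tall, a bystander; origin under its middle

How it is judged:
On the way, in this order (a step that is already met when the one before it is completed fails the run):
1. the rack stands upright on the cork mat, with the switch still off (horizontal distance between rack_mid and mat below 0.03 m and height (world z) of rack_mid between 0.052 and 0.062 m and angle between rack_mid's own z axis and vertical below 0.08 rad and not (value of joint switch above 0.85 rad)), for 0.2 s.
2. all blocks are close-packed in the bay, with the switch still off ((horizontal distance between block1_mid and seat1 below 0.003 m or horizontal distance between block1_mid and seat2 below 0.003 m or horizontal distance between block1_mid and seat3 below 0.003 m or horizontal distance between block1_mid and seat4 below 0.003 m or horizontal distance between block1_mid and seat5 below 0.003 m or horizontal distance between block1_mid and seat6 below 0.003 m) and z of block1_mid in the frame of bay between 0.0295 and 0.0355 m and angle between each of block1_mid, block2_mid, block3_mid, block4_mid, block5_mid, block6_mid's own z axis and vertical below 0.06 rad and (angle between the x axis of block1_mid and the x axis of bay, either way round below 0.08 rad or angle between the x axis of block1_mid and the x axis of bay, either way round between 0.967 and 1.127 rad) and (horizontal distance between block2_mid and seat1 below 0.003 m or horizontal distance between block2_mid and seat2 below 0.003 m or horizontal distance between block2_mid and seat3 below 0.003 m or horizontal distance between block2_mid and seat4 below 0.003 m or horizontal distance between block2_mid and seat5 below 0.003 m or horizontal distance between block2_mid and seat6 below 0.003 m) and z of block2_mid in the frame of bay between 0.0295 and 0.0355 m and (angle between the x axis of block2_mid and the x axis of bay, either way round below 0.08 rad or angle between the x axis of block2_mid and the x axis of bay, either way round between 0.967 and 1.127 rad) and (horizontal distance between block3_mid and seat1 below 0.003 m or horizontal distance between block3_mid and seat2 below 0.003 m or horizontal distance between block3_mid and seat3 below 0.003 m or horizontal distance between block3_mid and seat4 below 0.003 m or horizontal distance between block3_mid and seat5 below 0.003 m or horizontal distance between block3_mid and seat6 below 0.003 m) and z of block3_mid in the frame of bay between 0.0295 and 0.0355 m and (angle between the x axis of block3_mid and the x axis of bay, either way round below 0.08 rad or angle between the x axis of block3_mid and the x axis of bay, either way round between 0.967 and 1.127 rad) and (horizontal distance between block4_mid and seat1 below 0.003 m or horizontal distance between block4_mid and seat2 below 0.003 m or horizontal distance between block4_mid and seat3 below 0.003 m or horizontal distance between block4_mid and seat4 below 0.003 m or horizontal distance between block4_mid and seat5 below 0.003 m or horizontal distance between block4_mid and seat6 below 0.003 m) and z of block4_mid in the frame of bay between 0.0295 and 0.0355 m and (angle between the x axis of block4_mid and the x axis of bay, either way round below 0.08 rad or angle between the x axis of block4_mid and the x axis of bay, either way round between 0.967 and 1.127 rad) and (horizontal distance between block5_mid and seat1 below 0.003 m or horizontal distance between block5_mid and seat2 below 0.003 m or horizontal distance between block5_mid and seat3 below 0.003 m or horizontal distance between block5_mid and seat4 below 0.003 m or horizontal distance between block5_mid and seat5 below 0.003 m or horizontal distance between block5_mid and seat6 below 0.003 m) and z of block5_mid in the frame of bay between 0.0295 and 0.0355 m and (angle between the x axis of block5_mid and the x axis of bay, either way round below 0.08 rad or angle between the x axis of block5_mid and the x axis of bay, either way round between 0.967 and 1.127 rad) and (horizontal distance between block6_mid and seat1 below 0.003 m or horizontal distance between block6_mid and seat2 below 0.003 m or horizontal distance between block6_mid and seat3 below 0.003 m or horizontal distance between block6_mid and seat4 below 0.003 m or horizontal distance between block6_mid and seat5 below 0.003 m or horizontal distance between block6_mid and seat6 below 0.003 m) and z of block6_mid in the frame of bay between 0.0295 and 0.0355 m and (angle between the x axis of block6_mid and the x axis of bay, either way round below 0.08 rad or angle between the x axis of block6_mid and the x axis of bay, either way round between 0.967 and 1.127 rad) and horizontal distance between any of block1_mid, block2_mid, block3_mid, block4_mid, block5_mid, block6_mid and seat1 below 0.003 m and horizontal distance between any of block1_mid, block2_mid, block3_mid, block4_mid, block5_mid, block6_mid and seat2 below 0.003 m and horizontal distance between any of block1_mid, block2_mid, block3_mid, block4_mid, block5_mid, block6_mid and seat3 below 0.003 m and (not (horizontal distance between any of block1_mid, block2_mid, block3_mid, block4_mid, block5_mid, block6_mid and seat6 below 0.003 m) or (horizontal distance between any of block1_mid, block2_mid, block3_mid, block4_mid, block5_mid, block6_mid and seat4 below 0.003 m and horizontal distance between any of block1_mid, block2_mid, block3_mid, block4_mid, block5_mid, block6_mid and seat5 below 0.003 m)) and value of joint switch below 0.5 rad), for 0.2 s.
3. the switch is on (value of joint switch above 0.85 rad), for 0.2 s.
At the end, for the whole second after the job is handed in: Rack upright on the mat within 30 mm of its middle; every block flat on the bay floor within 3 mm of a packed position and 4.5 degrees of the packing; back notches filled, third row used only with the second full; switch past 0.85 rad; all at rest (horizontal distance between rack_mid and mat below 0.03 m and height (world z) of rack_mid between 0.052 and 0.062 m and angle between rack_mid's own z axis and vertical below 0.08 rad and (horizontal distance between block1_mid and seat1 below 0.003 m or horizontal distance between block1_mid and seat2 below 0.003 m or horizontal distance between block1_mid and seat3 below 0.003 m or horizontal distance between block1_mid and seat4 below 0.003 m or horizontal distance between block1_mid and seat5 below 0.003 m or horizontal distance between block1_mid and seat6 below 0.003 m) and z of block1_mid in the frame of bay between 0.0295 and 0.0355 m and angle between each of block1_mid, block2_mid, block3_mid, block4_mid, block5_mid, block6_mid's own z axis and vertical below 0.06 rad and (angle between the x axis of block1_mid and the x axis of bay, either way round below 0.08 rad or angle between the x axis of block1_mid and the x axis of bay, either way round between 0.967 and 1.127 rad) and (horizontal distance between block2_mid and seat1 below 0.003 m or horizontal distance between block2_mid and seat2 below 0.003 m or horizontal distance between block2_mid and seat3 below 0.003 m or horizontal distance between block2_mid and seat4 below 0.003 m or horizontal distance between block2_mid and seat5 below 0.003 m or horizontal distance between block2_mid and seat6 below 0.003 m) and z of block2_mid in the frame of bay between 0.0295 and 0.0355 m and (angle between the x axis of block2_mid and the x axis of bay, either way round below 0.08 rad or angle between the x axis of block2_mid and the x axis of bay, either way round between 0.967 and 1.127 rad) and (horizontal distance between block3_mid and seat1 below 0.003 m or horizontal distance between block3_mid and seat2 below 0.003 m or horizontal distance between block3_mid and seat3 below 0.003 m or horizontal distance between block3_mid and seat4 below 0.003 m or horizontal distance between block3_mid and seat5 below 0.003 m or horizontal distance between block3_mid and seat6 below 0.003 m) and z of block3_mid in the frame of bay between 0.0295 and 0.0355 m and (angle between the x axis of block3_mid and the x axis of bay, either way round below 0.08 rad or angle between the x axis of block3_mid and the x axis of bay, either way round between 0.967 and 1.127 rad) and (horizontal distance between block4_mid and seat1 below 0.003 m or horizontal distance between block4_mid and seat2 below 0.003 m or horizontal distance between block4_mid and seat3 below 0.003 m or horizontal distance between block4_mid and seat4 below 0.003 m or horizontal distance between block4_mid and seat5 below 0.003 m or horizontal distance between block4_mid and seat6 below 0.003 m) and z of block4_mid in the frame of bay between 0.0295 and 0.0355 m and (angle between the x axis of block4_mid and the x axis of bay, either way round below 0.08 rad or angle between the x axis of block4_mid and the x axis of bay, either way round between 0.967 and 1.127 rad) and (horizontal distance between block5_mid and seat1 below 0.003 m or horizontal distance between block5_mid and seat2 below 0.003 m or horizontal distance between block5_mid and seat3 below 0.003 m or horizontal distance between block5_mid and seat4 below 0.003 m or horizontal distance between block5_mid and seat5 below 0.003 m or horizontal distance between block5_mid and seat6 below 0.003 m) and z of block5_mid in the frame of bay between 0.0295 and 0.0355 m and (angle between the x axis of block5_mid and the x axis of bay, either way round below 0.08 rad or angle between the x axis of block5_mid and the x axis of bay, either way round between 0.967 and 1.127 rad) and (horizontal distance between block6_mid and seat1 below 0.003 m or horizontal distance between block6_mid and seat2 below 0.003 m or horizontal distance between block6_mid and seat3 below 0.003 m or horizontal distance between block6_mid and seat4 below 0.003 m or horizontal distance between block6_mid and seat5 below 0.003 m or horizontal distance between block6_mid and seat6 below 0.003 m) and z of block6_mid in the frame of bay between 0.0295 and 0.0355 m and (angle between the x axis of block6_mid and the x axis of bay, either way round below 0.08 rad or angle between the x axis of block6_mid and the x axis of bay, either way round between 0.967 and 1.127 rad) and horizontal distance between any of block1_mid, block2_mid, block3_mid, block4_mid, block5_mid, block6_mid and seat1 below 0.003 m and horizontal distance between any of block1_mid, block2_mid, block3_mid, block4_mid, block5_mid, block6_mid and seat2 below 0.003 m and horizontal distance between any of block1_mid, block2_mid, block3_mid, block4_mid, block5_mid, block6_mid and seat3 below 0.003 m and (not (horizontal distance between any of block1_mid, block2_mid, block3_mid, block4_mid, block5_mid, block6_mid and seat6 below 0.003 m) or (horizontal distance between any of block1_mid, block2_mid, block3_mid, block4_mid, block5_mid, block6_mid and seat4 below 0.003 m and horizontal distance between any of block1_mid, block2_mid, block3_mid, block4_mid, block5_mid, block6_mid and seat5 below 0.003 m)) and value of joint switch above 0.85 rad and linear speed of each of block1, block2, block3, block4, block5, block6, rack below 0.02 m/s); the robot touches nothing.
It fails at once if the beaker is knocked more than 40 mm away (distance of beaker from where it was at the start of the episode above 0.04 m).
It fails at once if the flask is knocked more than 40 mm away (distance of flask from where it was at the start of the episode above 0.04 m).
It fails at once if the jar is knocked more than 40 mm away (distance of jar from where it was at the start of the episode above 0.04 m).
Of block1, block2, block3, block4, block5, block6 only 4 to 6 are there at a start; the rules pass over those that are not, and their reading is None.
At some moment in a run one of block1, block2, block3, block4, block5, block6 may be knocked a few centimetres aside while the robot is not near it.
It also fails if it takes over 210 s, if anything falls off the work surface, if the arm or the gripper's body presses on something with over 40 N, if the wrist force passes 120 N, or if a joint passes its speed limit or range.

## Robot

A 7-joint arm with a two-finger parallel gripper is mounted at the origin on the work surface. World frame = base frame: x ahead of the robot, y to its left, z up, the work surface at z = 0. Lengths are in m, angles in rad, forces in N, time in s.
With the tool pointing down it reaches from about 0.425 to 0.95 m from the base axis. Payload 16.7 kg.
Tool frame: the origin (TCP) lies at the very end of the fingers, on their centre line; the grasp point (between the pads) lies robot.grip_point_offset behind it (robot.grip_point_offset is the distance from the TCP to the grasp point, in m); z points along the fingers, y is the direction in which the jaws open and shut (so a half turn about z gives the same grasp; the last joint's range is limited). The gripper opens to 94 mm and grips with 3 to 60 N. Pads are 16 mm wide; open, the fingers measure 119 mm over their backs; the gripper's body (75 mm by 177 mm) begins 78 mm behind the grasp point.
Start: joints at [0.972, 0.426, 0.074, 1.606, -0.034, 1.111, -0.067], TCP at [0.293, -0.608, 0.169] pointing down, gripper open.
Joint ranges: [-2.85, 2.85], [-0.5, 2.14], [-1.23, 1.37], [0.21, 2.46], [-1.02, 4.16], [0.16, 2.05], [-2.73, 2.73]. Speed limits (rad/s): [1.89, 1.89, 2.39, 2.39, 3.01, 3.01, 3.01].

## Interface

Orientations are given as a rotation vector (axis times angle).
In Python, from cell import robot, optics gives the robot as it stands.
- The arm moves only by the tool play_rows, never from a script. Its argument "plan" is a list of rows, each a list of 3 entries, a list of its own where there are three numbers: the opening, from 0 (shut) to 1 (fully open), then the shift along the world's x, y, z in m, then the turn, a rotation vector about the world's x, y, z in degrees. In form: [[jaw, [x, y, z], [ax, ay, az]], ...]. A call has 1 to 20 rows; each row shifts and turns the pose as measured when the row begins; what a row does not reach is not made up. A row lasts 1/8 s, in which the tool goes at most 62.5 mm and 10.7 degrees, less where a joint would pass 70% of its speed; a pose out of reach is approached as far as the arm can. A call with a gripper value outside its range is refused whole. The fingers move at their own pace and stop on an object; the grip force is fixed at half the most. Time passes only in rows, so rows that do not move let the fingers close. It gives the time, the measured TCP pose, the force and the opening at its end, in the units of the state.
- robot.get_obs(): the state, without advancing time (a new reading comes with each control period).
- optics.capture(name): name is "scene" or "side" or "wrist"; returns a dict with "image" (480x640x3 uint8, red, green, blue), "range_z" (480x640 float32, m along the optical axis (not along the pixel's ray), 0 where there is no reading), "intrinsics" (3x3 intrinsics, pixels), "R" (3x3) and "t" (3): a world point X has camera coordinates R X + t. Camera axes: x right, y down, z forward; pixel columns grow to the right and rows downward; lengths in m; the calibration is good to about 2 mm. A picture is of the moment at which its call begins.
- robot.finish_job(): hands the job in, once; it reports no verdict.
The state is a dict: "time_s": time; "joint_positions": joint angles; "qvel": joint speeds; "effort": joint torques, N m; "ee_pos": TCP position; "tool_rot": TCP orientation; "wrist_force": force on the tool from outside, world axes, zero at the start; "moment": the same for the moment, N m; "finger_gap": opening from 0.0 (shut) to 1.0 (fully open).
Only numpy, scipy, OpenCV 4.12 (cv2) and the standard library are available. Lean on these libraries where they do the work, as an engineer would, in place of code of your own. Each camera call takes 0.05 s, during which the arm holds its last target.

## Working session

There is one attempt and no reset: what is moved stays moved. The work goes in short steps, Python scripts to look and compute and a tool call to move; the robot and the scene stay as the last step left them, time stands still between calls to the robot, and variables do not carry over. Pictures are saved under pics/ and viewed, and the job is handed in when it is done.

Besides the shell and the picture viewer there is one more tool, called as name(argument=value, ...) on one line, values as JSON. play_rows: Moves the arm, as the interface text tells. Its arguments: {"type":"object","properties":{"plan":{"type":"array"}},"required":["plan"]}

```bash
ls; mkdir -p pics; cat > h.py <<'E'
import numpy as np, cv2
from cell import robot, optics
def cap(n,f):
    c=optics.capture(n); cv2.imwrite(f'pics/{f}.png',c['image'][:,:,::-1]); np.savez(f'/tmp/{f}.npz',**c); return c
def cloud(c):
    z=c['range_z'];K=c['intrinsics'];v,u=np.mgrid[:480,:640]
    P=np.stack([(u-K[0,2])/K[0,0]*z,(v-K[1,2])/K[1,1]*z,z],-1)
    W=(P-c['t'])@c['R']; W[z<=0]=np.nan; return W
def pix(c,u,v,h):
    K=c['intrinsics'];d=np.array([(u-K[0,2])/K[0,0],(v-K[1,2])/K[1,1],1.])@c['R']
    o=-c['R'].T@c['t']; return o+d*(h-o[2])/d[2]
E
python3 - <<'E'
from h import *
for n in ['scene','side','wrist']:
    c=cap(n,n+'0'); print(n,-c['R'].T@c['t'])
print(robot.get_obs(), robot.grip_point_offset)
E
```

```text
pics
scene [ 1.10645853 -0.46104055  0.83009282]
side [0.092717   0.86674058 0.66679996]
wrist [ 0.3544406  -0.57885753  0.38400812]
{'time_s': 0.15, 'joint_positions': array([ 0.97149769,  0.42657068,  0.07383997,  1.60644829, -0.03412711,
        1.11078401, -0.06712097]), 'qvel': array([ 0.00140243, -0.001736  , -0.00067409, -0.00301073,  0.00095367,
       -0.00059085, -0.00230142]), 'effort': array([ 3.72394861e-03, -9.36281848e+01,  3.66887726e+00, -4.54428542e+01,
       -4.87351546e-02,  1.79514871e-02,  5.58775128e-05]), 'ee_pos': array([ 0.29331613, -0.60753358,  0.16875295]), 'tool_rot': array([-3.06159539e+00, -7.00319023e-01,  3.76872652e-04]), 'wrist_force': array([-0.62027241, -0.06349408,  0.37678395]), 'moment': array([-0.04156977, -0.00565409,  0.03676375]), 'finger_gap': 0.9989080324319979} 0.0188
```

View pics/scene0.png

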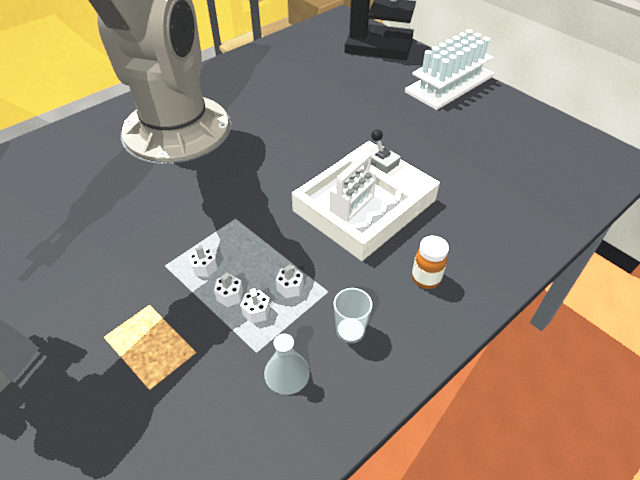

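View pics/side0.png

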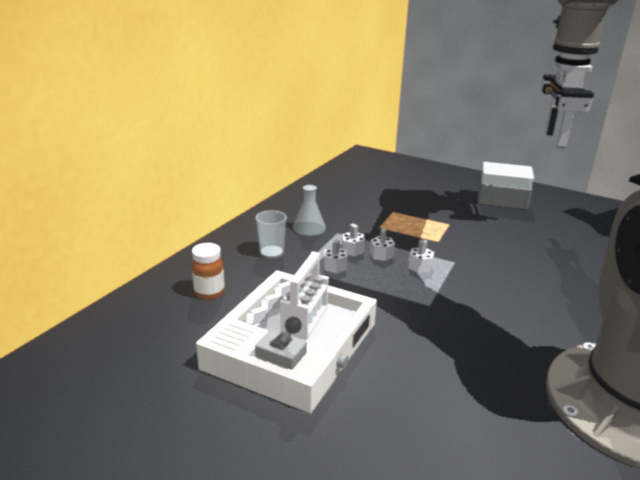

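View pics/wrist0.png

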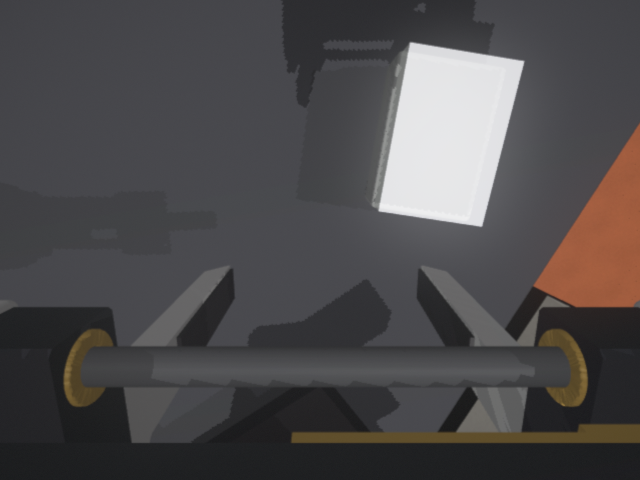

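Four blocks are in scene view at (203,261), (228,289), (256,305) and (290,281). The mat is at (150,346), the heater at (366,197), and the switch knob at (377,135). I'll build top-down maps next.

```bash
cat >> h.py <<'E'
def ortho(cs,x0,x1,y0,y1,res,f,zmin=-.02,zmax=.3):
    # x up the picture, y to left
    H=int((x1-x0)/res);Wd=int((y1-y0)/res);im=np.zeros((H,Wd,3),np.uint8);zb=np.full((H,Wd),-1.)
    for c in cs:
        W=cloud(c).reshape(-1,3);col=c['image'].reshape(-1,3);m=np.isfinite(W[:,0])&(W[:,2]>zmin)&(W[:,2]<zmax)
        W=W[m];col=col[m];r=((x1-W[:,0])/res).astype(int);q=((y1-W[:,1])/res).astype(int)
        ok=(r>=0)&(r<H)&(q>=0)&(q<Wd)
        for a,b,z,k in zip(r[ok],q[ok],W[ok,2],col[ok]):
            if z>zb[a,b]: zb[a,b]=z; im[a,b]=k[::-1]
    cv2.imwrite(f'pics/{f}.png',im);return im,zb
E
python3 - <<'E'
from h import *
L=lambda f:dict(np.load(f'/tmp/{f}.npz'))
s,d=L('scene0'),L('side0')
for c,uv in [(s,[(203,261),(228,289),(256,305),(290,281),(150,346),(366,197),(377,135),(355,170),(430,262),(352,310),(287,370)])]:
    W=cloud(c)
    for u,v in uv: print(u,v,np.round(W[v,u],3))
W=cloud(s); 
im,zb=ortho([s,d],.35,.95,-.5,.3,.002,'or0')
# planar levels
for z0 in np.arange(-.01,.13,.004):
    n=[((cloud(c)[220-80:260,290:440,2] if c is s else cloud(c)[250:410,190:380,2])-z0); ] if 0 else None
a=cloud(s)[140:255,290:440,2].ravel();print(np.histogram(a[np.isfinite(a)],np.arange(-.01,.16,.004)))
a=cloud(d)[250:410,195:380,2].ravel();print(np.histogram(a[np.isfinite(a)],np.arange(-.01,.16,.004))[0])
E
```

```text
File "<stdin>", line 11
    n=[((cloud(c)[220-80:260,290:440,2] if c is s else cloud(c)[250:410,190:380,2])-z0); ] if 0 else None
                                                                                       ^
SyntaxError: invalid syntax
```

```bash

python3 - <<'E'
from h import *
L=lambda f:dict(np.load(f'/tmp/{f}.npz'))
s,d=L('scene0'),L('side0')
W=cloud(s)
for u,v in [(203,261),(228,289),(256,305),(290,281),(150,346),(366,197),(377,135),(355,170),(430,262),(352,310),(287,370)]: print(u,v,np.round(W[v,u],3))
im,zb=ortho([s,d],.35,.95,-.5,.3,.002,'or0')
im=cv2.resize(im,(800,600),interpolation=cv2.INTER_NEAREST);cv2.imwrite('pics/or0.png',im)
a=W[140:255,290:440,2].ravel();print(np.histogram(a[np.isfinite(a)],np.arange(-.01,.16,.004)))
a=cloud(d)[250:410,195:380,2].ravel();print(np.histogram(a[np.isfinite(a)],np.arange(-.01,.16,.004))[0])
E
```

```text
203 261 [ 0.468 -0.21   0.036]
228 289 [ 0.56  -0.212  0.036]
256 305 [ 0.625 -0.194  0.036]
290 281 [ 0.623 -0.111  0.036]
150 346 [ 0.546 -0.383 -0.   ]
366 197 [0.557 0.163 0.04 ]
377 135 [0.495 0.251 0.131]
355 170 [0.553 0.126 0.138]
430 262 [0.792 0.096 0.082]
352 310 [ 0.748 -0.063  0.027]
287 370 [ 0.774 -0.239  0.053]
(array([   0,   99, 4155, 2719,  180,  161,  171,  164,  155,  314,  996,
        389,  437,  367,  392,  432, 2266, 1266,   92,   78,   85,   80,
        166,  342,  183,  155,  111,  379,  280,   88,   27,   23,   14,
         18,   16,   27,   41,   59,  171,   76,    0,    0]), array([-0.01 , -0.006, -0.002,  0.002,  0.006,  0.01 ,  0.014,  0.018,
        0.022,  0.026,  0.03 ,  0.034,  0.038,  0.042,  0.046,  0.05 ,
        0.054,  0.058,  0.062,  0.066,  0.07 ,  0.074,  0.078,  0.082,
        0.086,  0.09 ,  0.094,  0.098,  0.102,  0.106,  0.11 ,  0.114,
        0.118,  0.122,  0.126,  0.13 ,  0.134,  0.138,  0.142,  0.146,
        0.15 ,  0.154,  0.158]))
[   0 1214 9854  794  460  431  427  433  402 1429 1176  769  742  641
  669 1040 4645  285  192  211  227  239  761  380  242  223  234  300
  235   51   35   41   57   63   74  103   87   82  235    1    0    0]
```

View pics/or0.png

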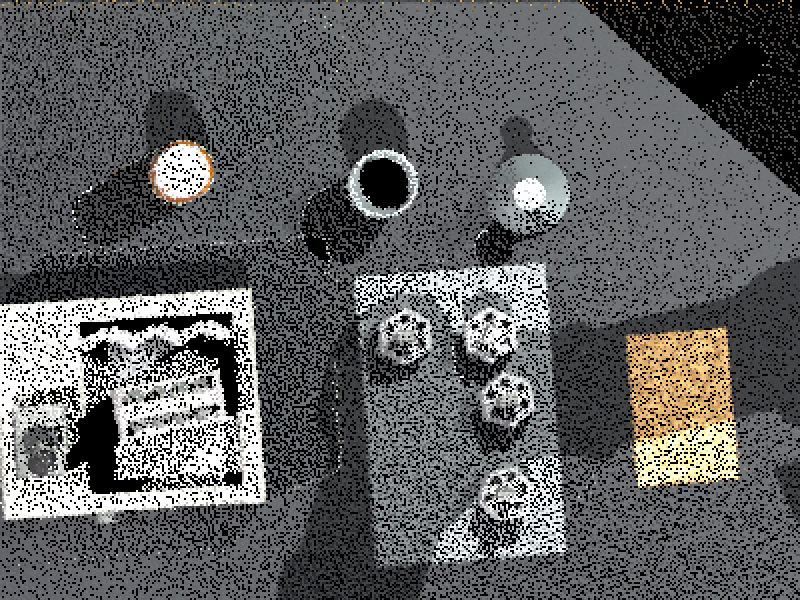

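The top-down map resolves everything. The heater is upper-left, turned a few degrees, with the rack inside. The four blocks are on the pad, and the mat is on the right around px (683,408). I'll fit poses from each camera separately to check that they agree.

```bash
cat >> h.py <<'E'
def rect(P): 
    (c,sz,a)=cv2.minAreaRect((P[:,:2]*1000).astype(np.float32)); return np.round(c,1),np.round(sz,1),round(a,1)
def sel(c,xr,yr,zr):
    W=cloud(c).reshape(-1,3);return W[(W[:,0]>xr[0])&(W[:,0]<xr[1])&(W[:,1]>yr[0])&(W[:,1]<yr[1])&(W[:,2]>zr[0])&(W[:,2]<zr[1])]
E
python3 - <<'E'
from h import *
L=lambda f:dict(np.load(f'/tmp/{f}.npz'))
for c in (L('scene0'),L('side0')):
    print('---')
    for bx,by in [(.612,-.105),(.612,-.19),(.548,-.208),(.458,-.207)]:
        P=sel(c,(bx-.04,bx+.04),(by-.04,by+.04),(.031,.040)); F=sel(c,(bx-.04,bx+.04),(by-.04,by+.04),(.0615,.072))
        hull=cv2.convexHull((P[:,:2]*1000).astype(np.float32))
        (e,r)=cv2.minEnclosingCircle(hull)
        print('top',len(P),np.round(e,1),round(r,1),'fin',len(F),rect(F) if len(F)>3 else '',F[:,2].max() if len(F) else 0, np.median(P[:,2]))
    B=sel(c,(.45,.62),(.05,.26),(.135,.155)); B=B[B[:,1]<.21]; print('bar',len(B),rect(B),np.median(B[:,2]))
    P=sel(c,(.4,.7),(.02,.42),(.052,.0605)); print('heater',len(P),rect(P),np.median(P[:,2]))
    K=sel(c,(.45,.56),(.21,.29),(.10,.155)); print('knob',len(K),K.mean(0),K.min(0),K.max(0))
    im=c['image'].astype(int); m=(im[...,0]-im[...,2]>40)
    W=cloud(c); m&=(W[...,0]>.4)&(W[...,0]<.7)&(W[...,1]<-.28)&(W[...,1]>-.5)&(abs(W[...,2])<.01); print('mat',m.sum(),rect(W[m]))
E
```

```text
---
top 351 [ 612.3 -104.3] 28.5 fin 49 (array([ 613. , -105.9]), array([11.9, 15.1]), 3.2) 0.06768320678888498 0.03570389050235056
top 442 [ 605. -199.] 38.4 fin 47 (array([ 614.2, -191.1]), array([ 9.7, 18.2]), 65.2) 0.06764929531172525 0.03579932458195326
top 363 [ 554.6 -202.6] 34.4 fin 48 (array([ 550.1, -208.5]), array([11.8, 15.9]), 22.5) 0.06932014375080642 0.035568263774594044
top 321 [ 455.8 -206.8] 27.3 fin 42 (array([ 455.6, -207. ]), array([15.7, 13.8]), 77.9) 0.06922716205442252 0.03593944976555609
bar 336 (array([544.8, 129.4]), array([ 17.2, 107.3]), 9.3) 0.14450020321557694
heater 3656 (array([545.3, 172.6]), array([215.5, 263.8]), 3.9) 0.05722807999398871
knob 136 [0.49231001 0.25311897 0.12458666] [0.47491653 0.24249241 0.10018762] [0.50333117 0.26508539 0.13794129]
mat 3703 (array([ 541.8, -382.8]), array([155.6, 103.1]), 4.1)
---
top 205 [ 611.9 -105.6] 28.1 fin 25 (array([ 613.1, -103.8]), array([10.1, 18.4]), 8.6) 0.06630436861328116 0.034359586373524965
top 187 [ 606.4 -197.1] 37.4 fin 24 (array([ 617.1, -188.4]), array([12.8, 18. ]), 75.3) 0.06803736319686061 0.03434203616621842
top 193 [ 550.4 -205.5] 28.5 fin 19 (array([ 550.1, -206.3]), array([15.7, 10.7]), 83.8) 0.06659770209968285 0.03414951077085991
top 206 [ 456.  -204.5] 27.8 fin 25 (array([ 456.4, -204.1]), array([18.6, 12.2]), 70.0) 0.06643033956241834 0.03455322795177038
bar 358 (array([544.8, 131.3]), array([ 15.8, 107.3]), 10.3) 0.1428845710850815
heater 5416 (array([547. , 172.4]), array([214.2, 263.8]), 4.0) 0.0555341078337427
knob 255 [0.48548562 0.26292392 0.12469689] [0.47455354 0.24872045 0.10074472] [0.50256424 0.27241491 0.13629077]
mat 1171 (array([ 541.4, -384. ]), array([153.2, 115.2]), 5.1)
```

Both cameras agree to about 2 mm. The heater is at yaw +4.0°, the rack bar is at (0.545, 0.130) with its thin axis at ~9.8°, and the mat is at (0.5415, -0.383). Moving to above the rack.

play_rows(plan=[[0.5,[0.0158,0.0462,0.025],[0,0,4.6]],[0.5,[0.0158,0.0462,0.025],[0,0,4.6]],[0.5,[0.0158,0.0462,0.025],[0,0,4.6]],[0.5,[0.0158,0.0462,0],[0,0,4.6]],[0.5,[0.0158,0.0462,0],[0,0,4.6]],[0.5,[0.0158,0.0462,0],[0,0,4.6]],[0.5,[0.0158,0.0462,0],[0,0,4.6]],[0.5,[0.0158,0.0462,0],[0,0,4.6]],[0.5,[0.0158,0.0462,0],[0,0,4.6]],[0.5,[0.0158,0.0462,0],[0,0,4.6]],[0.5,[0.0158,0.0462,0],[0,0,4.6]],[0.5,[0.0158,0.0462,0],[0,0,4.6]],[0.5,[0.0158,0.0462,0],[0,0,4.6]],[0.5,[0.0158,0.0462,0],[0,0,4.6]],[0.5,[0.0158,0.0462,0],[0,0,4.6]],[0.5,[0.0158,0.0462,0],[0,0,4.6]]])

```text
time_s: 2.15
ee_pos: [0.5474, 0.1534, 0.2441]
tool_rot: [1.989, 2.429, -0.006]
wrist_force: [0.9, -0.2, -0.0]
finger_gap: 0.498
```

```bash
cat >> h.py <<'E'
from scipy.spatial.transform import Rotation as Ro
def st():
    o=robot.get_obs();R=Ro.from_rotvec(o['tool_rot']).as_matrix()
    print('t',round(o['time_s'],2),'tcp',np.round(o['ee_pos'],4),'jaw deg',round(np.degrees(np.arctan2(R[1,1],R[0,1])),2),'toolz',np.round(R[:,2],4),'F',np.round(o['wrist_force'],1),'gap',round(o['finger_gap'],3),'q',np.round(o['joint_positions'],2))
    return o,R
E
python3 - <<'E'
from h import *
st(); cap('wrist','wrist1')
E
```

```text
t 2.15 tcp [0.5474 0.1534 0.2441] jaw deg 11.39 toolz [-8.e-04 -4.e-03 -1.e+00] F [ 0.9 -0.2 -0. ] gap 0.498 q [ 0.13  0.25 -0.61  1.73  0.15  1.22 -0.33]
```

View pics/wrist1.png

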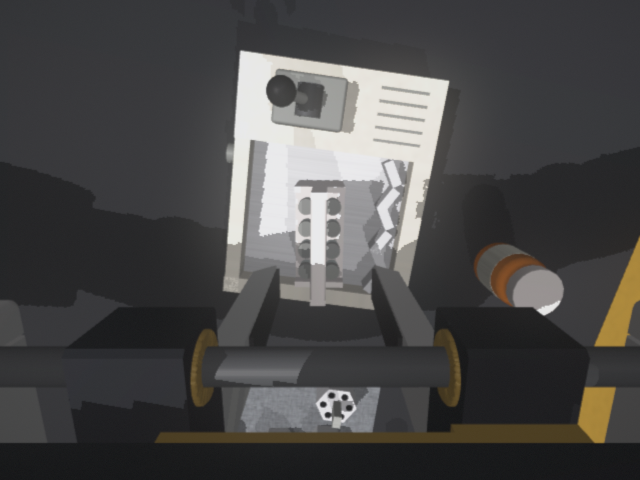

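play_rows(plan=[[0.5,[-0.0012,-0.0115,0],[0,0,-0.8]],[0.5,[-0.0012,-0.0115,-0.02],[0.1,0,-0.8]],[0.5,[0,0,-0.03],[0,0,0]],[0.5,[0,0,-0.03],[0,0,0]],[0.5,[0,0,-0.01],[0,0,0]],[0.5,[0,0,0],[0,0,0]]])

```text
time_s: 2.95
ee_pos: [0.545, 0.1321, 0.1518]
tool_rot: [-2.02, -2.406, 0.002]
wrist_force: [-0.2, 0.6, 0.3]
finger_gap: 0.498
```

```bash
python3 -c "
from h import *
st()"
```

```text
t 2.95 tcp [0.545  0.1321 0.1518] jaw deg 9.98 toolz [-8.e-04 -6.e-04 -1.e+00] F [-0.2  0.6  0.3] gap 0.498 q [ 0.14  0.31 -0.59  1.85  0.2   1.04 -0.36]
```

Aligned. Lowering the last 34 mm and gripping.

play_rows(plan=[[0.5,[0,-0.001,-0.017],[0,0,0]],[0.5,[0,0,-0.015],[0,0,0]],[0.5,[0,0,0],[0,0,0]],[0,[0,0,0],[0,0,0]],[0,[0,0,0],[0,0,0]],[0,[0,0,0],[0,0,0]],[0,[0,0,0],[0,0,0]]])

```text
time_s: 3.82
ee_pos: [0.5465, 0.1312, 0.1203]
tool_rot: [2.019, 2.404, 0.003]
wrist_force: [-0.6, 0.3, -0.1]
finger_gap: 0.108
```

```bash
python3 -c "
from h import *
st()"
```

```text
t 3.83 tcp [0.5465 0.1312 0.1203] jaw deg 9.94 toolz [ 2.7e-03 -1.0e-04 -1.0e+00] F [-0.6  0.3 -0.1] gap 0.108 q [ 0.13  0.35 -0.58  1.88  0.23  0.97 -0.38]
```

play_rows(plan=[[0,[0,0,0],[0,0,0]],[0,[0,0,0.01],[0,0,0]],[0,[0,0,0.02],[0,0,0]],[0,[0,0,0.03],[0,0,0]],[0,[0,0,0.03],[0,0,0]],[0,[0,0,0.02],[0,0,0]],[0,[0,0,0],[0,0,0]]])

```text
time_s: 4.7
ee_pos: [0.5464, 0.1316, 0.2372]
tool_rot: [2.018, 2.404, 0.005]
wrist_force: [0.4, 0.4, -0.9]
finger_gap: 0.003
```

```bash
python3 -c "
from h import *
st(); cap('wrist','wrist2'); cap('scene','scene2')"
```

```text
t 4.7 tcp [0.5464 0.1316 0.2372] jaw deg 9.98 toolz [ 4.5e-03  6.0e-04 -1.0e+00] F [ 0.4  0.4 -0.9] gap 0.003 q [ 0.16  0.23 -0.6   1.75  0.14  1.19 -0.31]
```

View pics/wrist2.png

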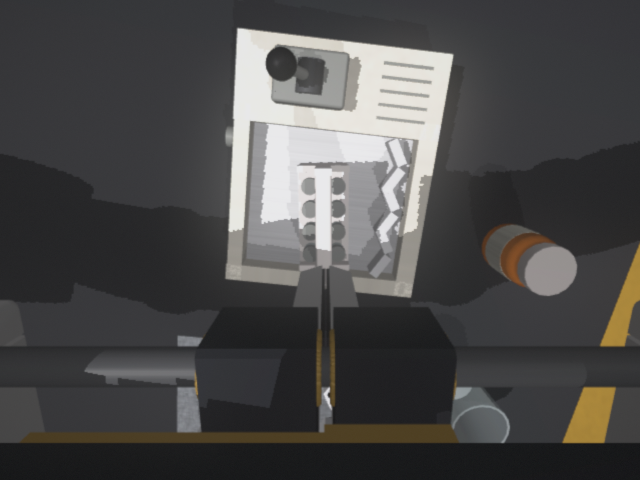

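View pics/scene2.png

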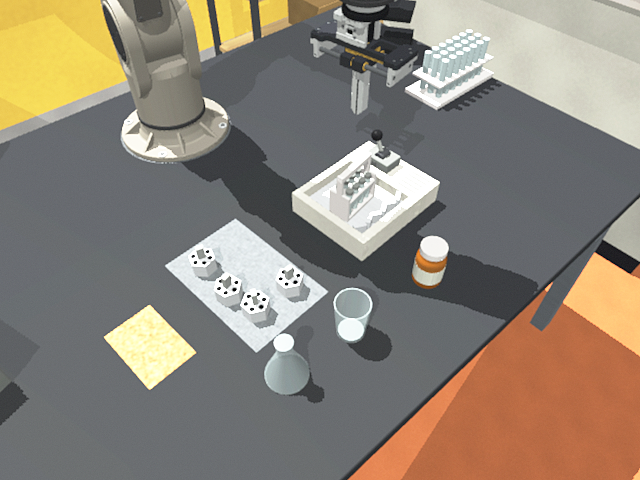

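```bash
python3 -c "
from h import *
for n in ('scene','wrist'):
    c=dict(np.load(f'/tmp/{n}2.npz'))
    for X in [(.5464,.1316,.2372),(.546,.131,.144),(.546,.131,.03)]:
        p=c['R']@np.array(X)+c['t']; k=c['intrinsics']@p; print(n,X,k[:2]/k[2])
    W=cloud(c)
    for u,v in ([(360,110),(360,100),(352,108),(367,105),(370,90)] if n=='scene' else [(325,262),(300,300),(350,300),(323,215),(323,180),(325,240)]): print(u,v,np.round(W[v,u],3))
"
```

```text
scene (0.5464, 0.1316, 0.2372) [357.53764892 127.49494841]
scene (0.546, 0.131, 0.144) [354.6342173  164.90826798]
scene (0.546, 0.131, 0.03) [351.96079563 204.32767114]
360 110 [0.557 0.123 0.286]
360 100 [0.555 0.124 0.306]
352 108 [0.541 0.119 0.284]
367 105 [ 0.264  0.463 -0.   ]
370 90 [0.217 0.522 0.001]
wrist (0.5464, 0.1316, 0.2372) [326.2252664  260.09069582]
wrist (0.546, 0.131, 0.144) [324.86531274 227.78550565]
wrist (0.546, 0.131, 0.03) [324.51699173 206.37999352]
325 262 [0.551 0.101 0.143]
300 300 [0.534 0.138 0.317]
350 300 [0.554 0.142 0.317]
323 215 [0.543 0.142 0.144]
323 180 [0.537 0.17  0.144]
325 240 [0.548 0.12  0.143]
```

```bash
python3 -c "
from h import *
c=dict(np.load('/tmp/scene2.npz')); P=sel(c,(.45,.65),(.05,.2),(.15,.34)); print(len(P)); 
for z in np.arange(.22,.34,.01):
    Q=P[(P[:,2]>z)&(P[:,2]<z+.01)]; print(round(z,2),len(Q),np.round(Q.min(0),3) if len(Q) else '',np.round(Q.max(0),3) if len(Q) else '')
c=dict(np.load('/tmp/side0.npz')); P=sel(c,(.2,.4),(-.72,-.5),(.05,.4)); print('start tcp .169: min z',np.sort(P[:,2])[:10])
c=dict(np.load('/tmp/wrist2.npz')); W=cloud(c)
for v in range(255,310,5): print(v,np.round(W[v,315],3),np.round(W[v,335],3))
c=dict(np.load('/tmp/wrist1.npz')); W=cloud(c)
for v in range(265,330,8): print(v,np.round(W[v,265],3),np.round(W[v,385],3))
"
```

```text
494
0.22 0  
0.23 0  
0.24 0  
0.25 0  
0.26 0  
0.27 15 [0.539 0.121 0.275] [0.552 0.125 0.28 ]
0.28 65 [0.536 0.119 0.28 ] [0.559 0.142 0.29 ]
0.29 74 [0.534 0.119 0.29 ] [0.559 0.144 0.3  ]
0.3 82 [0.534 0.118 0.3  ] [0.559 0.143 0.31 ]
0.31 85 [0.534 0.119 0.31 ] [0.56  0.142 0.32 ]
0.32 87 [0.532 0.119 0.32 ] [0.561 0.142 0.33 ]
0.33 86 [0.532 0.118 0.33 ] [0.559 0.142 0.34 ]
0.34 0  
start tcp .169: min z [0.05008368 0.05017513 0.05027001 0.05033569 0.05041054 0.05051429
 0.05065452 0.05076988 0.05100937 0.05102488]
255 [0.543 0.094 0.103] [0.562 0.097 0.104]
260 [0.544 0.089 0.104] [0.563 0.092 0.105]
265 [0.545 0.082 0.098] [0.565 0.085 0.098]
270 [0.539 0.139 0.281] [0.549 0.14  0.28 ]
275 [0.539 0.139 0.287] [0.549 0.14  0.287]
280 [0.539 0.139 0.295] [0.548 0.141 0.295]
285 [0.54  0.139 0.301] [0.548 0.14  0.3  ]
290 [0.54  0.139 0.305] [0.548 0.141 0.306]
295 [0.54  0.139 0.312] [0.548 0.14  0.311]
300 [0.54  0.139 0.317] [0.548 0.14  0.317]
305 [0.54  0.139 0.322] [0.548 0.14  0.321]
265 [0.49  0.066 0.031] [0.626 0.103 0.057]
273 [0.517 0.156 0.292] [0.573 0.167 0.291]
281 [0.519 0.157 0.303] [0.572 0.167 0.301]
289 [0.52  0.157 0.313] [0.57  0.167 0.311]
297 [0.521 0.156 0.317] [0.569 0.166 0.318]
305 [0.522 0.156 0.325] [0.569 0.164 0.324]
313 [0.523 0.153 0.326] [0.569 0.162 0.325]
321 [0.524 0.15  0.327] [0.57  0.158 0.324]
329 [0.524 0.147 0.328] [0.571 0.156 0.326]
```

```bash
python3 -c "
from h import *
for f in ('side0','wrist0','scene0'):
    c=dict(np.load(f'/tmp/{f}.npz')); P=sel(c,(.2,.4),(-.72,-.5),(.12,.4)); print(f,len(P),np.round(P[np.argsort(P[:,2])[:200:25]],3))
c=dict(np.load('/tmp/wrist0.npz'));W=cloud(c)
for v in range(262,330,8): print(v,np.round(W[v,220],3),np.round(W[v,430],3))
c=cap('side','side2'); P=sel(c,(.45,.65),(.08,.2),(.15,.4)); print(len(P),np.round(P[np.argsort(P[:,2])[:200:20]],3))
"
```

```text
side0 2599 [[ 0.274 -0.567  0.202]
 [ 0.279 -0.552  0.208]
 [ 0.313 -0.646  0.213]
 [ 0.323 -0.645  0.216]
 [ 0.312 -0.649  0.22 ]
 [ 0.266 -0.553  0.223]
 [ 0.276 -0.552  0.226]
 [ 0.323 -0.644  0.229]]
wrist0 87052 [[ 0.319 -0.649  0.204]
 [ 0.279 -0.562  0.205]
 [ 0.276 -0.565  0.206]
 [ 0.313 -0.651  0.206]
 [ 0.312 -0.652  0.207]
 [ 0.323 -0.649  0.208]
 [ 0.324 -0.652  0.208]
 [ 0.28  -0.56   0.209]]
scene0 0 []
262 [ 0.195 -0.529 -0.   ] [ 0.294 -0.734 -0.   ]
270 [ 0.279 -0.558  0.212] [ 0.324 -0.65   0.212]
278 [ 0.28  -0.561  0.223] [ 0.322 -0.649  0.221]
286 [ 0.279 -0.563  0.228] [ 0.32  -0.648  0.227]
294 [ 0.276 -0.565  0.23 ] [ 0.317 -0.65   0.228]
302 [ 0.273 -0.566  0.23 ] [ 0.314 -0.651  0.229]
310 [ 0.27  -0.568  0.231] [ 0.31  -0.653  0.229]
318 [ 0.267 -0.569  0.232] [ 0.307 -0.654  0.23 ]
326 [ 0.124 -0.558 -0.   ] [ 0.227 -0.772 -0.   ]
2888 [[0.542 0.14  0.271]
 [0.546 0.139 0.276]
 [0.554 0.142 0.279]
 [0.534 0.125 0.281]
 [0.552 0.142 0.283]
 [0.551 0.143 0.285]
 [0.552 0.143 0.287]
 [0.547 0.14  0.289]
 [0.555 0.14  0.29 ]
 [0.546 0.14  0.292]]
```

View pics/side2.png

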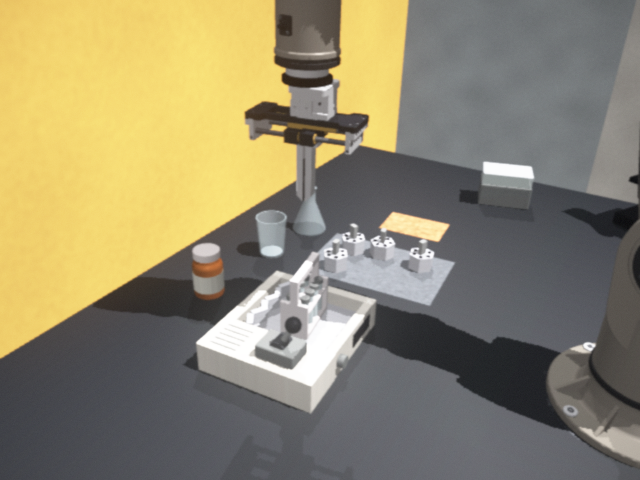

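All three cameras agree that the real finger ends are ~36 mm above the reported TCP, though xy is right. So the fingers closed above the bar and nothing was touched. I'll work with finger end = reported z + 0.036 and descend carefully, watching the force.

play_rows(plan=[[0.5,[0,0,0],[0,0,0]],[0.5,[-0.001,0,-0.04],[0,0,0]],[0.5,[0,0,-0.04],[0,0.2,0]],[0.5,[0,0,-0.02],[0,0,0]],[0.5,[0,0,-0.01],[0,0,0]],[0.5,[0,0,-0.01],[0,0,0]],[0.5,[0,0,0],[0,0,0]]])

```text
time_s: 5.72
ee_pos: [0.5427, 0.1309, 0.1083]
tool_rot: [-2.016, -2.403, 0.007]
wrist_force: [-0.2, 0.8, -0.3]
finger_gap: 0.502
```

```bash
python3 -c "
from h import *
st(); cap('side','side3'); cap('scene','scene3')
for f in ('side3','scene3'):
    c=dict(np.load(f'/tmp/{f}.npz')); P=sel(c,(.45,.65),(.08,.2),(.148,.2)); print(f,len(P),np.round(P[np.argsort(P[:,2])[:60:10]],3))
"
```

```text
t 5.72 tcp [0.5427 0.1309 0.1083] jaw deg 10.0 toolz [-6.6e-03 -2.0e-04 -1.0e+00] F [-0.2  0.8 -0.3] gap 0.502 q [ 0.12  0.36 -0.58  1.9   0.23  0.96 -0.39]
side3 548 [[0.514 0.135 0.148]
 [0.566 0.131 0.149]
 [0.565 0.139 0.151]
 [0.567 0.134 0.152]
 [0.514 0.138 0.154]
 [0.508 0.121 0.155]]
scene3 373 [[0.547 0.105 0.148]
 [0.518 0.132 0.15 ]
 [0.514 0.119 0.152]
 [0.521 0.118 0.154]
 [0.577 0.135 0.156]
 [0.52  0.119 0.158]]
```

View pics/side3.png

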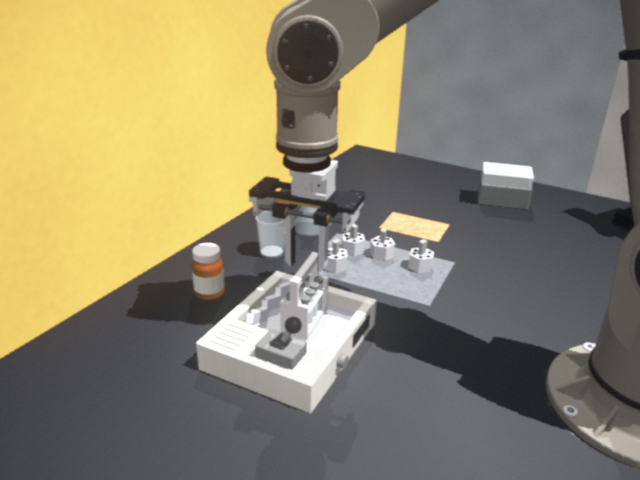

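play_rows(plan=[[0.5,[0.002,0,-0.012],[0,-0.3,0]],[0.5,[0,0,-0.012],[0,0,0]],[0.5,[0,0,0],[0,0,0]],[0,[0,0,0],[0,0,0]],[0,[0,0,0],[0,0,0]],[0,[0,0,0],[0,0,0]],[0,[0,0,0],[0,0,0]],[0,[0,0,0],[0,0,0]]])

```text
time_s: 6.82
ee_pos: [0.5461, 0.1311, 0.0848]
tool_rot: [2.019, 2.405, 0.003]
wrist_force: [0.2, 0.0, -2.5]
finger_gap: 0.144
```

```bash
python3 -c "
from h import *
st()"
```

```text
t 6.83 tcp [0.5461 0.1311 0.0848] jaw deg 9.99 toolz [ 2.3e-03  1.0e-04 -1.0e+00] F [ 0.2  0.  -2.5] gap 0.144 q [ 0.11  0.39 -0.57  1.92  0.26  0.91 -0.41]
```

The bar is gripped (gap 13.5 mm). Lifting and carrying it over to the mat.

play_rows(plan=[[0,[0,0,0.01],[0,0,0]],[0,[0,0,0.025],[0,0,0]],[0,[0,0,0.035],[0,0,0]],[0,[0,0,0.03],[0,0,0]],[0,[0,-0.02,0.01],[0,0,0]],[0,[0,-0.035,0],[0,0,0]],[0,[0,-0.04,0],[0,0,0]],[0,[0,-0.04,0],[0,0,0]],[0,[0,-0.04,0],[0,0,0]],[0,[0,-0.04,0],[0,0,0]],[0,[0,-0.04,0],[0,0,0]],[0,[0,-0.04,0],[0,0,0]],[0,[0,-0.04,0],[0,0,0]],[0,[0,-0.04,0],[0,0,0]],[0,[0,-0.04,0],[0,0,0]],[0,[0,-0.03,0],[0,0,0]],[0,[0,-0.015,0],[0,0,0]],[0,[0,0,0],[0,0,0]]])

```text
time_s: 9.07
ee_pos: [0.5437, -0.3405, 0.2104]
tool_rot: [2.009, 2.407, 0.012]
wrist_force: [0.7, 0.8, -1.9]
finger_gap: 0.143
```

```bash
python3 -c "
from h import *
st();cap('scene','scene4')
c=cap('side','side4'); 
for f in ('side4','scene4'):
    c=dict(np.load(f'/tmp/{f}.npz'));P=sel(c,(.4,.7),(-.5,-.2),(.08,.4)); print(P[:,2].min())"
```

```text
t 9.07 tcp [ 0.5437 -0.3405  0.2104] jaw deg 10.31 toolz [ 0.0099  0.0013 -0.9999] F [ 0.7  0.8 -1.9] gap 0.143 q [ 0.73  0.36 -0.35  1.63  0.13  1.17  0.53]
0.1540605531497301
0.1542811527453034
```

View pics/scene4.png

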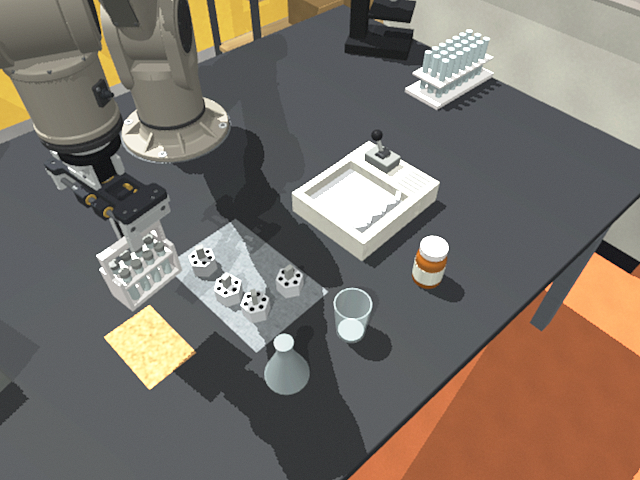

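The rack is hanging upright, base at ~0.155. Moving over the mat centre and lowering.

play_rows(plan=[[0,[-0.001,-0.02,0],[0,0.4,0]],[0,[-0.001,-0.021,-0.02],[0,0,0]],[0,[0,0,-0.035],[0,0,0]],[0,[0,0,-0.035],[0,0,0]],[0,[0,0,-0.025],[0,0,0]],[0,[0,0,-0.01],[0,0,0]],[0,[0,0,0],[0,0,0]]])

```text
time_s: 10.05
ee_pos: [0.5403, -0.3823, 0.0762]
tool_rot: [-2.007, -2.415, -0.004]
wrist_force: [0.4, -0.6, -1.1]
finger_gap: 0.15
```

```bash
python3 -c "
from h import *
st();cap('scene','scene5')
"
```

```text
t 10.05 tcp [ 0.5403 -0.3823  0.0762] jaw deg 10.53 toolz [ 5.e-04  3.e-03 -1.e+00] F [ 0.4 -0.6 -1.1] gap 0.15 q [ 0.75  0.51 -0.32  1.7   0.18  0.96  0.55]
```

play_rows(plan=[[0,[0.001,0,-0.009],[0,0,0]],[0,[0,0,-0.006],[0,0,0]],[0,[0,0,-0.004],[0,0,0]],[0,[0,0,-0.001],[0,0,0]],[0,[0,0,0],[0,0,0]]])

```text
time_s: 10.72
ee_pos: [0.543, -0.3833, 0.0578]
tool_rot: [2.006, 2.414, 0.005]
wrist_force: [-0.1, -0.3, -1.7]
finger_gap: 0.147
```

```bash
python3 -c "
from h import *
st()
"
```

```text
t 10.72 tcp [ 0.543  -0.3833  0.0578] jaw deg 10.54 toolz [ 4.2e-03  4.0e-04 -1.0e+00] F [-0.1 -0.3 -1.7] gap 0.147 q [ 0.75  0.53 -0.31  1.71  0.19  0.92  0.54]
```

play_rows(plan=[[0,[-0.001,0,-0.003],[0,0.1,0]],[0,[0,0,0],[0,0,0]]])

```text
time_s: 10.98
ee_pos: [0.5421, -0.3834, 0.055]
tool_rot: [2.007, 2.414, 0.003]
wrist_force: [0.0, 0.5, -2.4]
finger_gap: 0.146
```

```bash
python3 -c "
from h import *
st()
"
```

```text
t 10.97 tcp [ 0.5421 -0.3834  0.055 ] jaw deg 10.54 toolz [ 2.8e-03  1.0e-04 -1.0e+00] F [ 0.   0.5 -2.4] gap 0.146 q [ 0.75  0.54 -0.31  1.71  0.2   0.92  0.54]
```

play_rows(plan=[[0,[0,0,-0.0015],[0,0,0]],[0,[0,0,0],[0,0,0]]])

```text
time_s: 11.22
ee_pos: [0.5427, -0.3837, 0.0551]
tool_rot: [2.006, 2.413, 0.003]
wrist_force: [0.5, -0.8, -1.9]
finger_gap: 0.147
```

```bash
python3 -c "
from h import *
st()
"
```

```text
t 11.22 tcp [ 0.5427 -0.3837  0.0551] jaw deg 10.53 toolz [ 4.e-03 -8.e-04 -1.e+00] F [ 0.5 -0.8 -1.9] gap 0.147 q [ 0.75  0.54 -0.31  1.71  0.2   0.92  0.54]
```

play_rows(plan=[[0,[-0.0005,0,-0.002],[0,0.1,0]],[0,[0,0,-0.001],[0,0,0]],[0,[0,0,0],[0,0,0]]])

```text
time_s: 11.6
ee_pos: [0.5432, -0.384, 0.0549]
tool_rot: [2.005, 2.412, 0.001]
wrist_force: [-0.2, -0.7, -2.8]
finger_gap: 0.147
```

```bash
python3 -c "
from h import *
st();c=cap('scene','scene5');P=sel(c,(.4,.7),(-.45,-.3),(.09,.116)); print(P[:,2].max())
c=cap('side','side5');P=sel(c,(.4,.7),(-.45,-.3),(.06,.08)); print(np.histogram(P[:,2],10))
"
```

```text
t 11.6 tcp [ 0.5432 -0.384   0.0549] jaw deg 10.52 toolz [ 0.0041 -0.0024 -1.    ] F [-0.2 -0.7 -2.8] gap 0.147 q [ 0.75  0.54 -0.31  1.71  0.2   0.92  0.54]
0.11591944968078567
(array([22, 22, 41, 31, 25, 39, 62, 32,  5,  8]), array([0.06003506, 0.06202364, 0.06401221, 0.06600079, 0.06798936,
       0.06997794, 0.07196651, 0.07395509, 0.07594366, 0.07793224,
       0.07992081]))
```

It won't go below 0.055, and the caps read ~0.074 high, so the rack is on the bench. Releasing.

play_rows(plan=[[0.3,[0,0,0],[0,0,0]],[0.4,[0,0,0],[0,0,0]],[0.4,[0,0,0.03],[0,0,0]],[0.4,[0,0,0.05],[0,0,0]],[0.4,[0,0,0.05],[0,0,0]],[0.4,[0,0,0.03],[0,0,0]]])

```text
time_s: 12.45
ee_pos: [0.5412, -0.3827, 0.2159]
tool_rot: [-2.007, -2.415, -0.001]
wrist_force: [-0.2, 0.1, 0.9]
finger_gap: 0.403
```

```bash
python3 -c "
from h import *
st()
for n in ('scene','side'):
    c=cap(n,n+'6')
    P=sel(c,(.4,.7),(-.48,-.28),(.1065,.118)); print('bar',rect(P),np.median(P[:,2]))
    P=sel(c,(.4,.7),(.02,.42),(.052,.0605)); print('heater',len(P),rect(P),np.median(P[:,2]))
    for bx,by in [(.613,-.105),(.614,-.19),(.550,-.207),(.456,-.206)]:
        F=sel(c,(bx-.03,bx+.03),(by-.03,by+.03),(.055,.072)); print(rect(F))
"
```

```text
t 12.45 tcp [ 0.5412 -0.3827  0.2159] jaw deg 10.54 toolz [-5.0e-04  1.3e-03 -1.0e+00] F [-0.2  0.1  0.9] gap 0.403 q [ 0.77  0.39 -0.33  1.56  0.13  1.21  0.59]
bar (array([ 542.5, -384.4]), array([ 16.9, 105.1]), 10.4) 0.11363387214115583
heater 3708 (array([545. , 171.7]), array([215.5, 262. ]), 3.7) 0.05721961072928329
(array([ 613.4, -106.3]), array([12.3, 16.5]), 2.2)
(array([ 615.4, -191.7]), array([ 9.8, 17.5]), 65.0)
(array([ 549.5, -208. ]), array([12.4, 17.1]), 18.8)
(array([ 456.1, -207.2]), array([15.8, 12.2]), 74.5)
bar (array([ 542.6, -384.2]), array([ 14.3, 110.9]), 11.0) 0.11257982884924268
heater 5571 (array([547. , 172.7]), array([215.2, 263.2]), 4.0) 0.05548305440333086
(array([ 613.1, -103.6]), array([21.7, 10.9]), 86.7)
(array([ 614.1, -190.3]), array([14.7, 18.8]), 68.4)
(array([ 549.7, -206.2]), array([ 9.9, 18.9]), 13.2)
(array([ 455.6, -207.2]), array([21.9, 11.8]), 81.3)
```

View pics/scene6.png

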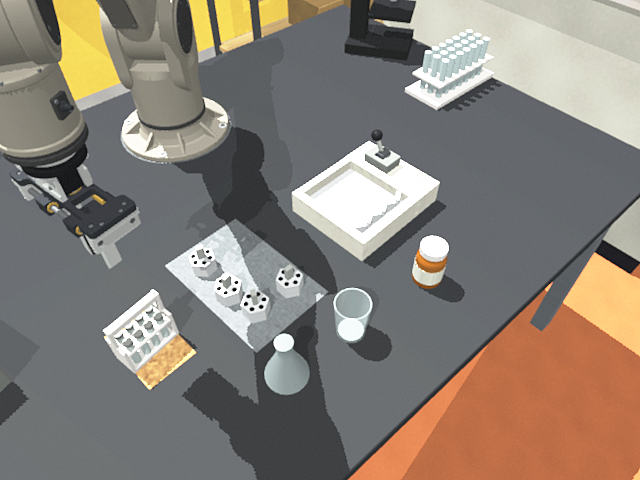

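Rack bar is at (0.5425, -0.384), about 1.5 mm from the mat middle, upright at 0.1135. The bay is empty now. Next I'll fit the bay's inner edges and notches.

```bash
python3 - <<'E'
from h import *
yaw=np.radians(3.9);C=np.array([.546,.1722]);Rz=np.array([[np.cos(yaw),-np.sin(yaw)],[np.sin(yaw),np.cos(yaw)]])
tot=[]
for n in ('scene6','side6'):
    c=dict(np.load(f'/tmp/{n}.npz')); W=cloud(c).reshape(-1,3); W=W[np.isfinite(W[:,0])]
    L=(W[:,:2]-C)@Rz; m=(abs(L[:,0])<.15)&(abs(L[:,1])<.18); L=L[m];z=W[m,2]; col=c['image'].reshape(-1,3)[np.isfinite(cloud(c).reshape(-1,3)[:,0])][m]
    im=np.zeros((600,720,3),np.uint8)
    o=np.argsort(z)
    for (x,y),k,zz in zip(L[o],z[o],z[o]):
        r=int((.15-x)*2000);q=int((.18-y)*2000)
        colr=(255,255,255) if .05<zz<.062 else ((0,0,255) if .025<zz<.037 else ((80,80,80) if abs(zz)<.01 else (0,160,0)))
        cv2.circle(im,(q,r),2,colr,-1)
    cv2.imwrite(f'pics/b_{n}.png',im)
E
```

```text
(no output)
```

View pics/b_scene6.png

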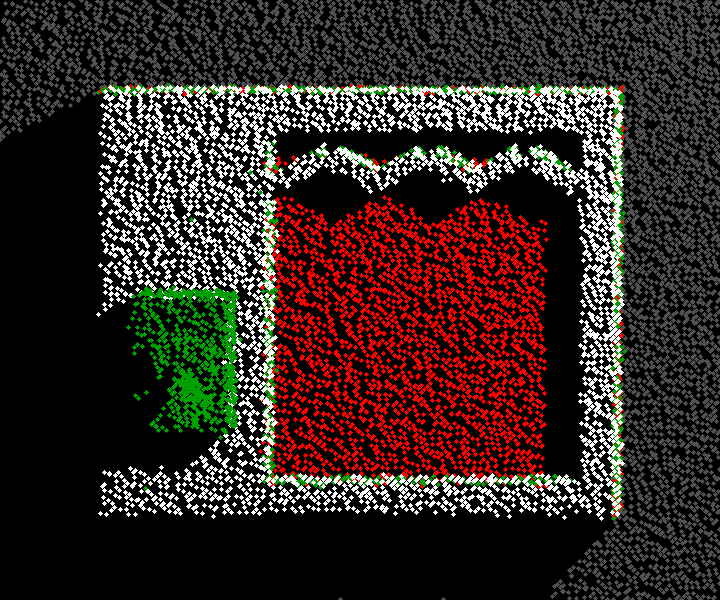

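View pics/b_side6.png

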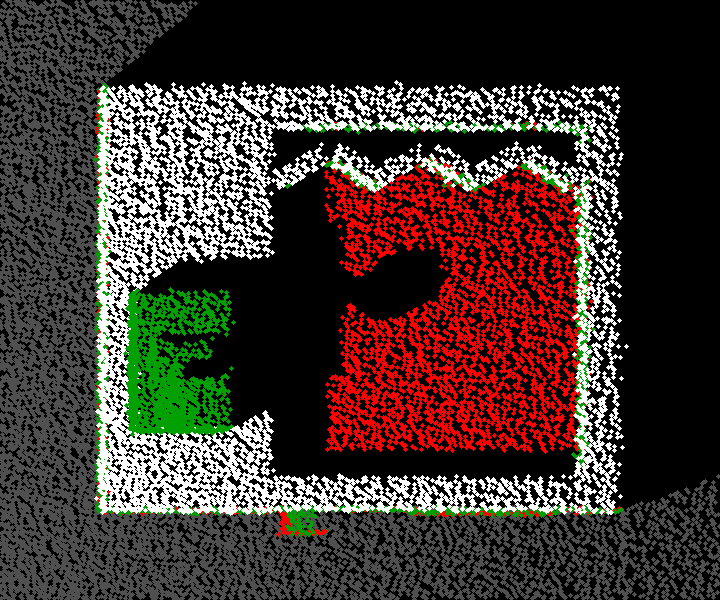

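```bash
cat > bayfit.py <<'E'
from h import *
from scipy.optimize import least_squares
def fit(c,yaw0=3.9,C=np.array([.546,.1722]),show=True):
    yaw=np.radians(yaw0);Rz=np.array([[np.cos(yaw),-np.sin(yaw)],[np.sin(yaw),np.cos(yaw)]])
    W=cloud(c).reshape(-1,3);W=W[np.isfinite(W[:,0])];L=(W[:,:2]-C)@Rz*1000;z=W[:,2]
    top=L[(z>.053)&(z<.061)]
    E=[]
    for y in np.arange(-104,38,2.):
        s=top[(abs(top[:,1]-y)<1)&(top[:,0]>45)&(top[:,0]<85)]
        if len(s)>1: E.append((y,s[:,0].min()))
    E=np.array(E)
    def res(p):
        d=np.abs((E[:,1-1]-p[1]+24)%48-24); return p[0]-d/np.tan(np.pi/3)+p[2]*(E[:,0]+33)-E[:,1]
    s=least_squares(res,[69,-33,0],loss='soft_l1')
    # front wall inner edge and right/left inner edges
    f=[]
    for y in np.arange(-100,35,3.):
        q=top[(abs(top[:,1]-y)<1.5)&(top[:,0]<-70)&(top[:,0]>-108)]
        if len(q): f.append((y,q[:,0].max()))
    f=np.array(f);pf=np.polyfit(f[:,0]+33,f[:,1],1)
    r=[];l=[]
    for x in np.arange(-75,40,3.):
        q=top[(abs(top[:,0]-x)<1.5)&(top[:,1]<-95)]; 
        if len(q): r.append((x,q[:,1].max()))
        q=top[(abs(top[:,0]-x)<1.5)&(top[:,1]>20)]
        if len(q): l.append((x,q[:,1].min()))
    r=np.array(r);l=np.array(l)
    print('apex x,y,tilt',np.round(s.x,3),'n',len(E),'rms',np.sqrt(np.mean(s.fun**2)),'front',pf,'right',np.median(r[:,1]) if len(r) else None,'left',np.median(l[:,1]) if len(l) else None, 'tops',np.median(z[(z>.053)&(z<.061)]))
    for nm,a in (('outer',None),):
        print(' outer',rect(np.c_[top]/1000))
if __name__=='__main__':
    for n in ('scene6','side6','scene0','side0','wrist1'):
        try: print(n); fit(dict(np.load(f'/tmp/{n}.npz')))
        except Exception as e: print(e)
E
python3 bayfit.py
```

```text
scene6
apex x,y,tilt [ 6.9075e+01 -3.2455e+01  5.0000e-03] n 68 rms 2.128493853269577 front [ 1.45990921e-03 -8.96901257e+01] right -112.30544307567887 left 43.802853442891724 tops 0.05709281922782687
 outer (array([-132.5,  247.6]), array([1702. ,  820.1]), 86.3)
side6
apex x,y,tilt [ 6.9405e+01 -3.1215e+01 -8.0000e-03] n 68 rms 1.928695394399733 front [ 6.05820551e-03 -8.99409614e+01] right -109.92909250172087 left 110.4274071183361 tops 0.05574433877321278
 outer (array([  111.3, -1264.2]), array([2781.7, 1468. ]), 86.3)
scene0
apex x,y,tilt [ 6.9167e+01 -3.2537e+01  4.0000e-03] n 68 rms 2.1327941225488067 front [-5.40262015e-03 -8.99150873e+01] right -111.76827993160414 left 51.431323296323626 tops 0.05725711505984642
 outer (array([-128.6,  341.5]), array([1517.7,  821.5]), 86.5)
side0
apex x,y,tilt [ 6.9622e+01 -3.1396e+01 -4.0000e-03] n 68 rms 2.6299340202662425 front [ 1.13548366e-03 -8.97829425e+01] right -111.64022968911631 left 108.09021594109605 tops 0.055759804489719456
 outer (array([  115.5, -1264.2]), array([2781. , 1468.4]), 86.5)
wrist1
apex x,y,tilt [ 6.8779e+01 -3.4781e+01  3.0000e-03] n 64 rms 0.7415041934016219 front [ 2.91595320e-03 -8.87389853e+01] right -112.78304761915082 left 43.33257624994494 tops 0.05600981019418749
 outer (array([ 25.3, -29.2]), array([329.5, 405.4]), 43.1)
```

Bay origin is ≈(0.547, 0.138) with yaw 3.9°, and back-row seats at bay x≈42 mm. Going above the first block and refining with the wrist camera.

play_rows(plan=[[0.35,[0.005,0.02,0],[0,0,-1]],[0.35,[0.009,0.035,0],[0,0,-1.2]],[0.35,[0.01,0.04,0],[0,0,-1.2]],[0.35,[0.01,0.04,0],[0,0,-1.2]],[0.35,[0.01,0.04,0],[0,0,-1.2]],[0.35,[0.01,0.04,0],[0,0,-1.2]],[0.35,[0.01,0.035,0],[0,0,-1]],[0.35,[0.006,0.015,0],[0,0,-0.5]],[0.35,[0,0,0],[0,0,0]]])

```text
time_s: 13.68
ee_pos: [0.6102, -0.1098, 0.2102]
tool_rot: [-2.185, -2.251, 0.003]
wrist_force: [-0.1, -0.3, -0.4]
finger_gap: 0.35
```

```bash
python3 -c "
from h import *
st();cap('wrist','w7')
"
```

```text
t 13.68 tcp [ 0.6102 -0.1098  0.2102] jaw deg 1.7 toolz [-0.0045  0.0015 -1.    ] F [-0.1 -0.3 -0.4] gap 0.35 q [ 0.4   0.34 -0.42  1.66  0.15  1.18 -0.02]
```

View pics/w7.png

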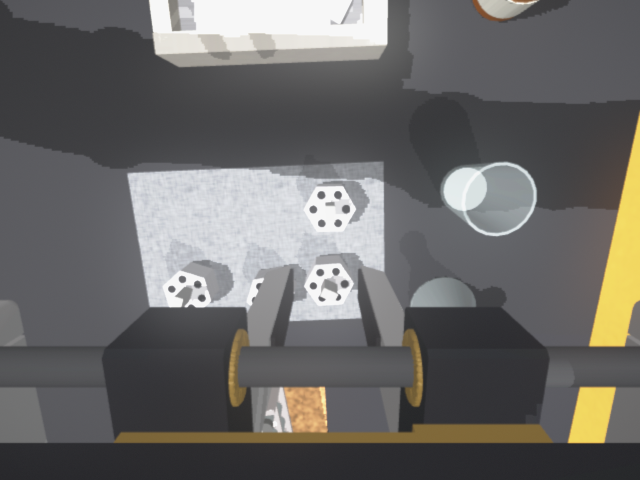

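```bash
cat > blk.py <<'E'
from h import *
from scipy.optimize import least_squares
def hexfit(c,bx,by,z0=0.0):
    P=sel(c,(bx-.045,bx+.045),(by-.045,by+.045),(z0+.030,z0+.040))[:,:2]*1000
    P=P[np.hypot(P[:,0]-bx*1000,P[:,1]-by*1000)<31]
    H=cv2.convexHull(P.astype(np.float32))[:,0]
    # resample hull edges
    pts=np.concatenate([a+(b-a)*np.linspace(0,1,8,endpoint=False)[:,None] for a,b in zip(H,np.roll(H,-1,0))])
    def res(p):
        th=np.radians(p[2]+30+60*np.arange(6)); n=np.c_[np.cos(th),np.sin(th)]
        return ((pts-p[:2])@n.T).max(1)-23.75
    best=min((least_squares(res,[bx*1000,by*1000,a],loss='soft_l1') for a in (-20,0,20)),key=lambda s:s.cost)
    a=(best.x[2]+30)%60-30
    F=sel(c,(bx-.02,bx+.02),(by-.02,by+.02),(z0+.0615,z0+.069))
    print(np.round(best.x[:2],1),'ang',round(a,1),'rms',round(float(np.sqrt(np.mean(best.fun**2))),2),'fin',rect(F) if len(F)>3 else None,'z',round(float(np.median(F[:,2])),4) if len(F) else '')
    return best.x
E
python3 -c "
from blk import *
for n in ('w7','scene6','side6'):
    c=dict(np.load(f'/tmp/{n}.npz'));print(n)
    for b in [(.613,-.105),(.614,-.19),(.550,-.207),(.456,-.206)]:
        try: hexfit(c,*b)
        except Exception as e: print('x',e)
"
```

```text
w7
[ 613.7 -107.7] ang 3.0 rms 0.25 fin (array([ 613.3, -107.7]), array([ 8.9, 16.3]), 1.7) z 0.065
[ 615.6 -193. ] ang 5.7 rms 0.18 fin (array([ 615.5, -192.8]), array([10.9, 16. ]), 65.2) z 0.0651
[ 550.2 -209.8] ang 14.2 rms 4.02 fin None z 
[ 456.3 -207.1] ang -20.6 rms 2.48 fin (array([ 456.7, -206.2]), array([11.8, 10.3]), 73.8) z 0.0649
scene6
[ 613.2 -106.5] ang 2.7 rms 0.51 fin (array([ 612.6, -106.1]), array([10.8, 16.1]), 2.2) z 0.0652
[ 614.9 -191.4] ang 6.8 rms 0.66 fin (array([ 615.1, -191.5]), array([ 9.8, 16.8]), 65.3) z 0.0655
[ 549.9 -208.5] ang 13.3 rms 0.49 fin (array([ 549.5, -208. ]), array([12.4, 17.1]), 18.8) z 0.0653
[ 455.9 -206.9] ang -16.9 rms 1.1 fin (array([ 455.8, -207.2]), array([15.4, 11.7]), 74.8) z 0.0654
side6
[ 613.2 -103.9] ang 5.4 rms 2.18 fin (array([ 613.4, -103.6]), array([18.1, 10. ]), 88.6) z 0.0644
[ 614.7 -188.9] ang 3.3 rms 1.54 fin (array([ 614.7, -188.7]), array([11.3, 18.8]), 68.4) z 0.0638
[ 550.2 -206.9] ang 14.1 rms 1.59 fin (array([ 549.8, -206.9]), array([ 9.8, 17.7]), 14.4) z 0.0639
[ 455.6 -204.7] ang -19.6 rms 1.28 fin (array([ 455.9, -207.2]), array([22. , 10.8]), 82.2) z 0.0644
```

Wrist fit (rms 0.2 mm) puts block A at (613.6, -107.5), angle ~2.8°, and block B at (615.6, -193), fin at 65°. Descending to just above the fin, then correcting.

play_rows(plan=[[0.35,[0.003,0.0026,-0.03],[0,0,1]],[0.35,[0,0,-0.04],[0,0,0]],[0.35,[0,0,-0.04],[0,0,0]],[0.35,[0,0,-0.03],[0,0,0]],[0.35,[0,0,-0.015],[0,0,0]],[0.35,[0,0,0],[0,0,0]]])

```text
time_s: 14.48
ee_pos: [0.6107, -0.1166, 0.0501]
tool_rot: [-2.175, -2.263, 0.007]
wrist_force: [-0.1, -0.5, 0.9]
finger_gap: 0.351
```

```bash
python3 -c "
from blk import *
st();c=cap('wrist','w8')
"
```

```text
t 14.47 tcp [ 0.6107 -0.1166  0.0501] jaw deg 2.27 toolz [-0.0049 -0.0014 -1.    ] F [-0.1 -0.5  0.9] gap 0.351 q [ 0.38  0.5  -0.39  1.81  0.24  0.89 -0.08]
```

View pics/w8.png

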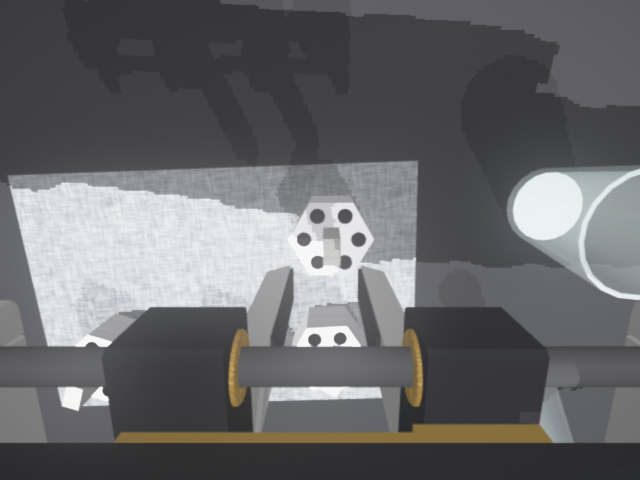

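play_rows(plan=[[0.35,[0.003,0.009,0],[0,-0.2,0.4]],[0.35,[0,0,0],[0,0,0]],[0.35,[0,0,0],[0,0,0]]])

```text
time_s: 14.9
ee_pos: [0.6163, -0.1071, 0.0539]
tool_rot: [2.165, 2.27, 0.002]
wrist_force: [-0.4, 0.1, -0.3]
finger_gap: 0.353
```

```bash
python3 -c "
from blk import *
st();c=cap('wrist','w9')
hexfit(c,.613,-.107)
"
```

```text
t 14.9 tcp [ 0.6163 -0.1071  0.0539] jaw deg 2.7 toolz [ 0.0042 -0.0024 -1.    ] F [-0.4  0.1 -0.3] gap 0.353 q [ 0.37  0.49 -0.39  1.8   0.24  0.89 -0.09]
[ 613.5 -107.5] ang 2.4 rms 0.13 fin (array([ 613.6, -107.5]), array([ 9.8, 16.7]), 2.4) z 0.065
```

View pics/w9.png

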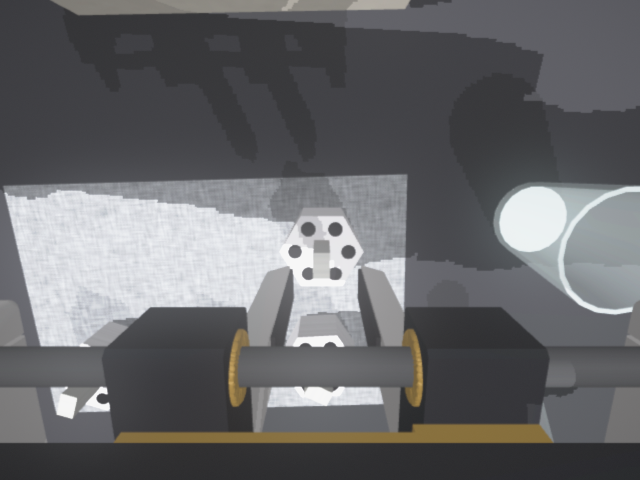

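play_rows(plan=[[0.35,[-0.002,0,-0.015],[0,0.1,0]],[0.35,[0,0,-0.018],[0,0,0]],[0.35,[0,0,-0.01],[0,0,0]],[0.35,[0,0,0],[0,0,0]]])

```text
time_s: 15.45
ee_pos: [0.6132, -0.1072, 0.0068]
tool_rot: [2.167, 2.272, -0.002]
wrist_force: [0.4, 0.7, 0.3]
finger_gap: 0.349
```

```bash
python3 -c "
from blk import *
st()
"
```

```text
t 15.45 tcp [ 0.6132 -0.1072  0.0068] jaw deg 2.7 toolz [ 7.0e-04 -2.2e-03 -1.0e+00] F [0.4 0.7 0.3] gap 0.349 q [ 0.35  0.55 -0.37  1.83  0.27  0.81 -0.11]
```

Well placed. Closing and lifting a little to check.

play_rows(plan=[[0,[0,0,0],[0,0,0]],[0,[0,0,0],[0,0,0]],[0,[0,0,0],[0,0,0]],[0,[0,0,0],[0,0,0]],[0,[0,0,0.02],[0,0,0]],[0,[0,0,0.035],[0,0,0]],[0,[0,0,0.035],[0,0,0]],[0,[0,0,0.02],[0,0,0]],[0,[0,0,0],[0,0,0]]])

```text
time_s: 16.58
ee_pos: [0.614, -0.1068, 0.1265]
tool_rot: [2.165, 2.27, 0.002]
wrist_force: [0.6, -0.1, -2.5]
finger_gap: 0.102
```

```bash
python3 -c "
from blk import *
o,R=st();c=cap('wrist','w10'); c2=cap('scene','s10'); c3=cap('side','d10')
# held block top height approx
for n,q in (('w',c),('s',c2),('d',c3)):
    e=o['ee_pos'];P=sel(q,(e[0]-.035,e[0]+.035),(e[1]-.035,e[1]+.035),(.05,.21));print(n,len(P),np.histogram(P[:,2],np.arange(.05,.22,.01))[0])
"
```

```text
t 16.57 tcp [ 0.614  -0.1068  0.1265] jaw deg 2.72 toolz [ 0.0045 -0.0024 -1.    ] F [ 0.6 -0.1 -2.5] gap 0.102 q [ 0.39  0.41 -0.41  1.75  0.19  1.02 -0.05]
w 7179 [   0    0    0    0    0    0   15  227  247  295 3177  241  506 1210
  585  676]
s 1016 [  0   0   0   0   0   0  10 100 104 118 338  21  76  86  78  85]
d 917 [  0   0   0   0   0   0  35 104  97 119 172  56  82  89  82  81]
```

View pics/w10.png

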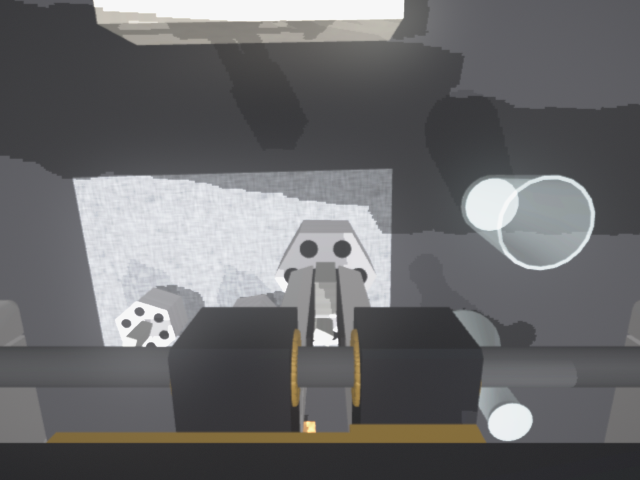

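Held firmly (gap 9.6 mm). The underside is at reported z − 0.0068. Carrying it to the bay, middle notch first, for a closer look at the notches.

play_rows(plan=[[0,[-0.003,0.015,0.02],[0,0,0.3]],[0,[-0.006,0.03,0.02],[0,0,0.3]],[0,[-0.007,0.035,0],[0,0,0.3]],[0,[-0.007,0.035,0],[0,0,0.3]],[0,[-0.007,0.035,0],[0,0,0]],[0,[-0.006,0.035,0],[0,0,0]],[0,[-0.004,0.025,0],[0,0,0]],[0,[-0.002,0.01,0],[0,0,0]],[0,[0,0,0],[0,0,0]]])

```text
time_s: 17.85
ee_pos: [0.5629, 0.1369, 0.1731]
tool_rot: [2.127, 2.311, 0.005]
wrist_force: [0.1, -0.2, -1.2]
finger_gap: 0.102
```

```bash
python3 -c "
from bayfit import *
o,R=st();c=cap('wrist','w11'); fit(c)
"
```

```text
t 17.85 tcp [0.5629 0.1369 0.1731] jaw deg 4.75 toolz [ 0.0031  0.0015 -1.    ] F [ 0.1 -0.2 -1.2] gap 0.102 q [ 0.09  0.31 -0.54  1.8   0.18  1.08 -0.43]
apex x,y,tilt [ 6.8610e+01 -3.4766e+01  1.0000e-03] n 71 rms 0.30046713231850636 front [ 2.14622878e-03 -8.87114438e+01] right -112.4744289192178 left 43.431161060917894 tops 0.055969627754097355
 outer (array([ 67., -73.]), array([400.9, 348.5]), 89.6)
```

View pics/w11.png

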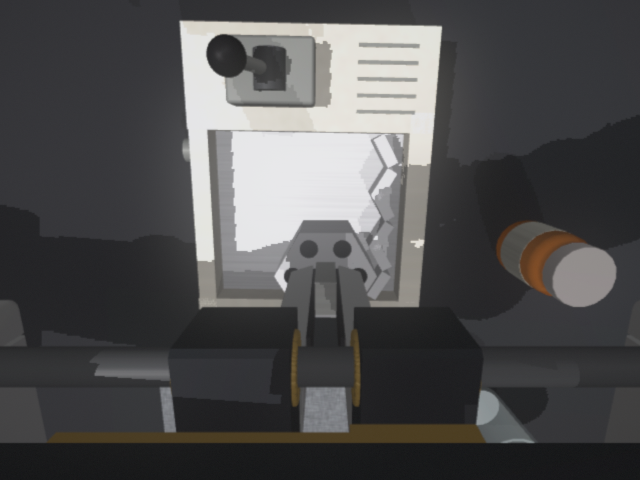

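The wrist fit is now 0.3 mm rms. Seats in world are s2 (.5894,.1404), s1 (.5861,.1883), s3 (.5927,.0925), s4 (.5463,.1615). I'll lower about 12 mm in front of s2.

play_rows(plan=[[0,[0.007,0.0013,0],[0,0,-0.4]],[0,[0.007,0.0013,-0.02],[0,0,-0.4]],[0,[0,0,-0.03],[0,0,0]],[0,[0,0,-0.025],[0,0,0]],[0,[0,0,-0.01],[0,0,0]],[0,[0,0,0],[0,0,0]],[0,[0,0,0],[0,0,0]]])

```text
time_s: 18.77
ee_pos: [0.5796, 0.1341, 0.0811]
tool_rot: [2.155, 2.286, 0.001]
wrist_force: [-0.1, -0.7, -1.1]
finger_gap: 0.106
```

```bash
python3 -c "
from bayfit import *
o,R=st()
"
```

```text
t 18.77 tcp [0.5796 0.1341 0.0811] jaw deg 3.38 toolz [ 9.e-04  1.e-04 -1.e+00] F [-0.1 -0.7 -1.1] gap 0.106 q [ 0.06  0.43 -0.5   1.85  0.26  0.92 -0.5 ]
```

play_rows(plan=[[0,[-0.001,0.0055,0],[0,0,0.5]],[0,[0,0,0],[0,0,0]],[0,[0,0.001,-0.015],[0,0,0]],[0,[0,0.001,-0.015],[0,0,0]],[0,[0,0,-0.004],[0,0,0]],[0,[0,0,0],[0,0,0]]])

```text
time_s: 19.52
ee_pos: [0.5791, 0.1424, 0.0458]
tool_rot: [2.143, 2.295, 0.003]
wrist_force: [-0.1, -0.2, -1.4]
finger_gap: 0.106
```

```bash
python3 -c "
from bayfit import *
o,R=st()
"
```

```text
t 19.52 tcp [0.5791 0.1424 0.0458] jaw deg 3.91 toolz [ 2.6e-03  3.0e-04 -1.0e+00] F [-0.1 -0.2 -1.4] gap 0.106 q [ 0.03  0.48 -0.49  1.87  0.29  0.86 -0.53]
```

play_rows(plan=[[0,[0,-0.002,-0.006],[0,0,0]],[0,[0,0,0],[0,0,0]],[0,[0,0,0],[0,0,0]]])

```text
time_s: 19.9
ee_pos: [0.5794, 0.1402, 0.0398]
tool_rot: [2.143, 2.294, 0.004]
wrist_force: [0.2, -0.6, -2.2]
finger_gap: 0.107
```

```bash
python3 -c "
from bayfit import *
o,R=st()
"
```

```text
t 19.9 tcp [0.5794 0.1402 0.0398] jaw deg 3.9 toolz [ 3.2e-03  4.0e-04 -1.0e+00] F [ 0.2 -0.6 -2.2] gap 0.107 q [ 0.03  0.49 -0.48  1.88  0.29  0.85 -0.53]
```

play_rows(plan=[[0,[0.003,0.0002,-0.001],[0,0,0]],[0,[0.003,0.0002,-0.0005],[0,0,0]],[0,[0.002,0.0001,0],[0,0,0]],[0,[0.002,0.0001,0],[0,0,0]],[0,[0,0,0],[0,0,0]]])

```text
time_s: 20.52
ee_pos: [0.59, 0.1407, 0.0385]
tool_rot: [2.143, 2.294, 0.003]
wrist_force: [-1.2, -0.7, -1.3]
finger_gap: 0.107
```

```bash
python3 -c "
from bayfit import *
o,R=st()
"
```

```text
t 20.52 tcp [0.59   0.1407 0.0385] jaw deg 3.89 toolz [ 2.8e-03  1.0e-04 -1.0e+00] F [-1.2 -0.7 -1.3] gap 0.107 q [ 0.03  0.5  -0.48  1.85  0.3   0.86 -0.53]
```

play_rows(plan=[[0,[0.002,0,-0.001],[0,0,0]],[0,[0.002,0,-0.001],[0,0,0]]])

```text
time_s: 20.78
ee_pos: [0.5901, 0.1407, 0.0372]
tool_rot: [-2.143, -2.295, 0.006]
wrist_force: [-27.3, -5.9, 43.6]
finger_gap: 0.103
```

```bash
python3 -c "
from bayfit import *
o,R=st()
"
```

```text
t 20.77 tcp [0.5901 0.1407 0.0372] jaw deg 3.93 toolz [-0.0037 -0.0021 -1.    ] F [-27.3  -5.9  43.6] gap 0.103 q [ 0.03  0.51 -0.48  1.85  0.3   0.86 -0.53]
```

Firm contact with both notch and floor at (.5901,.1407), which matches the predicted seat within 0.8 mm. Relaxing, then releasing.

play_rows(plan=[[0,[-0.0005,0,0.001],[0,0,0]],[0.25,[0,0,0],[0,0,0]],[0.25,[0,0,0],[0,0,0]],[0.25,[0,0,0.01],[0,0,0]],[0.25,[0,0,0.03],[0,0,0]],[0.25,[0,0,0.04],[0,0,0]],[0.25,[-0.02,-0.01,0.03],[0,0,0]],[0.25,[-0.03,-0.02,0],[0,0,0]],[0.25,[0,0,0],[0,0,0]]])

```text
time_s: 21.9
ee_pos: [0.5398, 0.111, 0.1552]
tool_rot: [2.143, 2.297, -0.0]
wrist_force: [0.2, -0.7, 0.6]
finger_gap: 0.251
```

```bash
python3 -c "
from blk import *
o,R=st();c=cap('wrist','w12')
hexfit(c,.590,.1405,.03)
"
```

```text
t 21.9 tcp [0.5398 0.111  0.1552] jaw deg 3.97 toolz [ 5.e-04 -6.e-04 -1.e+00] F [ 0.2 -0.7  0.6] gap 0.251 q [ 0.13  0.28 -0.54  1.87  0.17  1.03 -0.4 ]
[588.9 140.5] ang 4.2 rms 0.21 fin (array([588.9, 140.4]), array([10.3, 16. ]), 3.8) z 0.095
```

View pics/w12.png

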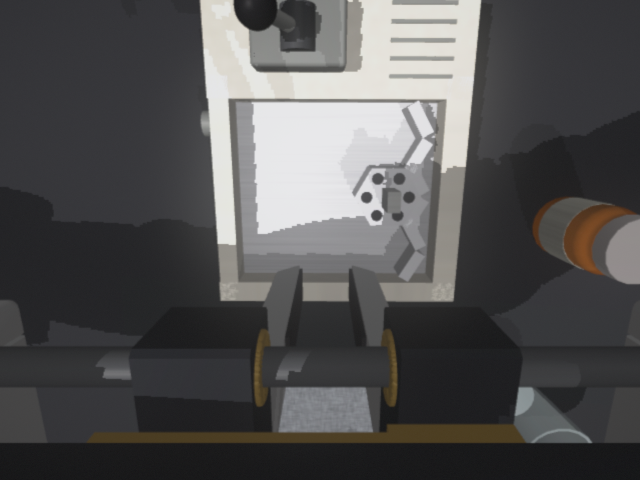

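Block A is seated: (588.9,140.5), 4.2°, fin top 0.095. Going for block B at (615.6,-193), fin at 65°.

play_rows(plan=[[0.35,[0.004,-0.015,0.02],[0,0,4]],[0.35,[0.008,-0.03,0.01],[0,0,6]],[0.35,[0.008,-0.035,0],[0,0,7]],[0.35,[0.008,-0.035,0],[0,0,7]],[0.35,[0.008,-0.035,0],[0,0,7]],[0.35,[0.008,-0.035,0],[0,0,7]],[0.35,[0.008,-0.035,0],[0,0,7]],[0.35,[0.008,-0.035,0],[0,0,7]],[0.35,[0.008,-0.025,0],[0,0,5]],[0.35,[0.004,-0.015,0],[0,0,2]],[0.35,[0,0,0],[0,0,0]]])

```text
time_s: 23.32
ee_pos: [0.6233, -0.1873, 0.1879]
tool_rot: [0.672, 3.069, 0.015]
wrist_force: [-0.4, 0.8, -0.5]
finger_gap: 0.351
```

```bash
python3 -c "
from blk import *
o,R=st();c=cap('wrist','w13')
for b in [(.6156,-.193),(.550,-.208),(.456,-.206)]:
    try: hexfit(c,*b)
    except Exception as e: print(e)
"
```

```text
t 23.32 tcp [ 0.6233 -0.1873  0.1879] jaw deg 65.3 toolz [ 0.0021  0.0091 -1.    ] F [-0.4  0.8 -0.5] gap 0.351 q [ 0.62  0.43 -0.57  1.61  0.23  1.17  1.14]
[ 615.5 -192.7] ang 5.4 rms 0.17 fin (array([ 615.6, -192.4]), array([ 9.3, 16.3]), 65.2) z 0.065
[ 550.  -209.6] ang 13.2 rms 0.16 fin (array([ 550. , -209.7]), array([10.1, 16.2]), 13.8) z 0.065
[ 456.  -208.2] ang -16.7 rms 0.26 fin (array([ 456. , -208.2]), array([16.1, 10.5]), 74.0) z 0.0649
```

View pics/w13.png

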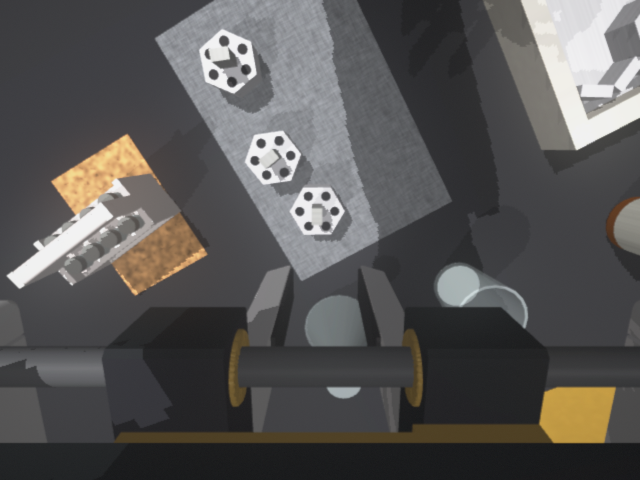

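play_rows(plan=[[0.35,[-0.0077,-0.0053,0],[-0.4,0,0]],[0.35,[0,0,-0.03],[0,0,0]],[0.35,[0,0,-0.035],[0,0,0]],[0.35,[0,0,-0.035],[0,0,0]],[0.35,[0,0,-0.02],[0,0,0]],[0.35,[0,0,-0.008],[0,0,0]],[0.35,[0,0,0],[0,0,0]]])

```text
time_s: 24.25
ee_pos: [0.6151, -0.1875, 0.0599]
tool_rot: [0.666, 3.064, 0.002]
wrist_force: [-0.1, 0.5, -0.4]
finger_gap: 0.351
```

```bash
python3 -c "
from blk import *
o,R=st();print(np.round(np.array([.6155,-.1927])-o['ee_pos'][:2],4))
"
```

```text
t 24.25 tcp [ 0.6151 -0.1875  0.0599] jaw deg 65.46 toolz [ 6.3e-03 -4.0e-04 -1.0e+00] F [-0.1  0.5 -0.4] gap 0.351 q [ 0.59  0.53 -0.53  1.75  0.32  0.94  1.07]
[ 0.0004 -0.0052]
```

play_rows(plan=[[0.35,[-0.001,-0.005,-0.01],[0,0.3,0]],[0.35,[0,0,-0.015],[0,0,0]],[0.35,[0,0,-0.015],[0,0,0]],[0.35,[0,0,-0.007],[0,0,0]],[0.35,[0,0,0],[0,0,0]]])

```text
time_s: 24.88
ee_pos: [0.6149, -0.1933, 0.0111]
tool_rot: [0.668, 3.067, -0.001]
wrist_force: [0.2, 0.9, 0.3]
finger_gap: 0.348
```

```bash
python3 -c "
from blk import *
o,R=st();print(np.round(np.array([.6155,-.1927])-o['ee_pos'][:2],4))
"
```

```text
t 24.88 tcp [ 0.6149 -0.1933  0.0111] jaw deg 65.43 toolz [ 0.0027 -0.0011 -1.    ] F [0.2 0.9 0.3] gap 0.348 q [ 0.58  0.6  -0.5   1.78  0.37  0.86  1.05]
[0.0006 0.0006]
```

play_rows(plan=[[0.35,[0,0,-0.004],[0,0,0]],[0.35,[0,0,0],[0,0,0]],[0,[0,0,0],[0,0,0]],[0,[0,0,0],[0,0,0]],[0,[0,0,0],[0,0,0]],[0,[0,0,0],[0,0,0]]])

```text
time_s: 25.62
ee_pos: [0.6156, -0.1934, 0.0079]
tool_rot: [0.667, 3.065, -0.001]
wrist_force: [-0.0, -0.1, -1.5]
finger_gap: 0.101
```

```bash
python3 -c "
from blk import *
o,R=st()
"
```

```text
t 25.62 tcp [ 0.6156 -0.1934  0.0079] jaw deg 65.43 toolz [ 0.0041 -0.0015 -1.    ] F [-0.  -0.1 -1.5] gap 0.101 q [ 0.57  0.6  -0.5   1.78  0.37  0.85  1.05]
```

play_rows(plan=[[0,[0,0,0.015],[0,0,0]],[0,[0,0,0.035],[0,0,0]],[0,[0,0,0.04],[0,0,0]],[0,[0,0.015,0.03],[0,0,-0.4]],[0,[-0.004,0.03,0.01],[0,0,-0.4]],[0,[-0.006,0.035,0],[0,0,-0.4]],[0,[-0.006,0.035,0],[0,0,-0.3]],[0,[-0.006,0.035,0],[0,0,0]],[0,[-0.006,0.035,0],[0,0,0]],[0,[-0.004,0.035,0],[0,0,0]],[0,[-0.002,0.025,0],[0,0,0]],[0,[0,0.015,0],[0,0,0]],[0,[0,0,0],[0,0,0]]])

```text
time_s: 27.25
ee_pos: [0.5804, 0.0747, 0.155]
tool_rot: [0.707, 3.047, -0.0]
wrist_force: [0.1, -2.0, -1.8]
finger_gap: 0.102
```

```bash
python3 -c "
from blk import *
o,R=st();print(np.round(np.array([.5805,.0895])-o['ee_pos'][:2],4))
c=cap('wrist','w14');cap('scene','s14')
"
```

```text
t 27.25 tcp [0.5804 0.0747 0.155 ] jaw deg 63.88 toolz [ 0.0131 -0.0032 -0.9999] F [ 0.1 -2.  -1.8] gap 0.102 q [ 0.29  0.35 -0.65  1.81  0.25  1.05  0.65]
[0.0001 0.0148]
```

View pics/s14.png

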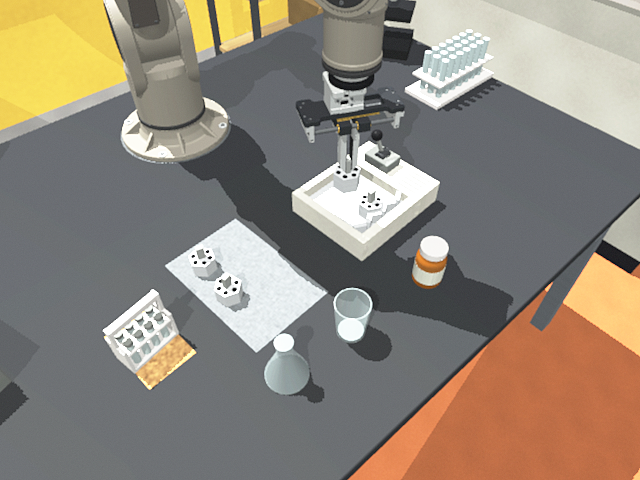

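play_rows(plan=[[0,[-0.001,0.012,0],[0,0.5,0]],[0,[0,0.002,-0.02],[0,0,0]],[0,[0,0,-0.025],[0,0,0]],[0,[0,0,-0.02],[0,0,0]],[0,[0,0,0],[0,0,0]],[0,[0,0,0],[0,0,0]]])

```text
time_s: 28.1
ee_pos: [0.5784, 0.0849, 0.0834]
tool_rot: [0.718, 3.057, -0.007]
wrist_force: [-0.2, -0.2, -0.9]
finger_gap: 0.104
```

```bash
python3 -c "
from blk import *
o,R=st();print(np.round(np.array([.5805,.0895])-o['ee_pos'][:2],4))
"
```

```text
t 28.1 tcp [0.5784 0.0849 0.0834] jaw deg 63.55 toolz [-0.     -0.0044 -1.    ] F [-0.2 -0.2 -0.9] gap 0.104 q [ 0.24  0.44 -0.63  1.86  0.32  0.94  0.57]
[0.0021 0.0046]
```

play_rows(plan=[[0,[0.001,0.0046,0],[0.2,0,0.4]],[0,[0,0,0],[0,0,0]],[0,[0,0.001,-0.015],[0,0,0]],[0,[0,0.001,-0.015],[0,0,0]],[0,[0,0,-0.005],[0,0,0]],[0,[0,0,0],[0,0,0]]])

```text
time_s: 28.85
ee_pos: [0.5799, 0.0919, 0.0467]
tool_rot: [0.707, 3.059, -0.001]
wrist_force: [0.1, 0.4, -0.9]
finger_gap: 0.102
```

```bash
python3 -c "
from blk import *
o,R=st();print(np.round(np.array([.5805,.0895])-o['ee_pos'][:2],4))
"
```

```text
t 28.85 tcp [0.5799 0.0919 0.0467] jaw deg 63.97 toolz [ 1.3e-03 -7.0e-04 -1.0e+00] F [ 0.1  0.4 -0.9] gap 0.102 q [ 0.21  0.49 -0.61  1.88  0.36  0.88  0.54]
[ 0.0006 -0.0024]
```

play_rows(plan=[[0,[0,-0.0015,-0.006],[0,0,0]],[0,[0,0,0],[0,0,0]],[0,[0.003,0.0003,0],[0,0,0]],[0,[0.003,0.0003,0],[0,0,0]],[0,[0.002,0.0003,0],[0,0,0]],[0,[0.002,0.0003,0],[0,0,0]],[0,[0,0,0],[0,0,0]]])

```text
time_s: 29.72
ee_pos: [0.5915, 0.0917, 0.0412]
tool_rot: [0.707, 3.058, 0.0]
wrist_force: [0.5, 0.8, -1.5]
finger_gap: 0.105
```

```bash
python3 -c "
from blk import *
o,R=st();print(np.round(np.array([.5933,.0928])-o['ee_pos'][:2],4))
"
```

```text
t 29.73 tcp [0.5915 0.0917 0.0412] jaw deg 63.95 toolz [ 2.9e-03 -5.0e-04 -1.0e+00] F [ 0.5  0.8 -1.5] gap 0.105 q [ 0.2   0.51 -0.6   1.86  0.37  0.88  0.54]
[0.0018 0.0011]
```

play_rows(plan=[[0,[0.001,0.0004,-0.0015],[0,0,0]],[0,[0.001,0.0004,-0.001],[0,0,0]],[0,[0.001,0,0],[0,0,0]]])

```text
time_s: 30.1
ee_pos: [0.5935, 0.0927, 0.0383]
tool_rot: [0.707, 3.06, -0.001]
wrist_force: [-6.7, 1.3, 1.3]
finger_gap: 0.104
```

```bash
python3 -c "
from blk import *
o,R=st();print(np.round(np.array([.5933,.0928])-o['ee_pos'][:2],4))
"
```

```text
t 30.1 tcp [0.5935 0.0927 0.0383] jaw deg 63.96 toolz [ 9.e-04 -7.e-04 -1.e+00] F [-6.7  1.3  1.3] gap 0.104 q [ 0.2   0.52 -0.6   1.86  0.37  0.88  0.54]
[-0.0002  0.0001]
```

Contact in x (−6.7 N) with floor just touching. Releasing and backing off.

play_rows(plan=[[0,[0.0005,0,-0.0003],[0,0,0]],[0.25,[0,0,0],[0,0,0]],[0.25,[0,0,0],[0,0,0]],[0.25,[0,0,0.01],[0,0,0]],[0.25,[0,0,0.03],[0,0,0]],[0.25,[0,0,0.04],[0,0,0]],[0.25,[-0.02,-0.02,0.03],[0,0,-5]],[0.25,[-0.02,-0.035,0],[0,0,-8]],[0.25,[-0.015,-0.04,0],[0,0,-8]],[0.25,[0,-0.02,0],[0,0,-8]],[0.25,[0,0,0],[0,0,0]]])

```text
time_s: 31.48
ee_pos: [0.5392, -0.0243, 0.1577]
tool_rot: [1.466, 2.769, 0.004]
wrist_force: [0.4, 0.2, 0.4]
finger_gap: 0.252
```

```bash
python3 -c "
from blk import *
o,R=st();c=cap('wrist','w15')
for b in [(.589,.1405,.03),(.5927,.0925,.03)]: hexfit(c,*b)
"
```

```text
t 31.48 tcp [ 0.5392 -0.0243  0.1577] jaw deg 34.21 toolz [ 0.0087 -0.0014 -1.    ] F [0.4 0.2 0.4] gap 0.252 q [ 0.39  0.26 -0.54  1.9   0.16  1.02  0.38]
[588.7 136.8] ang 1.6 rms 2.43 fin (array([588.8, 140.3]), array([10.9, 16.6]), 3.8) z 0.0947
[591.7  95.2] ang 5.9 rms 2.8 fin (array([592.2,  92. ]), array([10.7, 16.3]), 64.2) z 0.0948
```

View pics/w15.png

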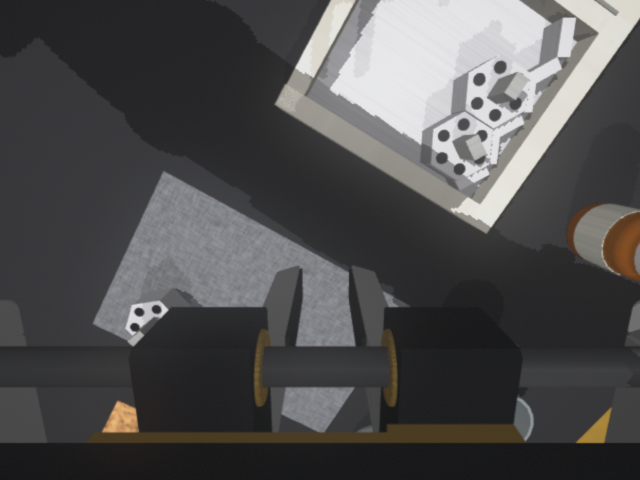

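Both seated: fins at (588.8,140.3) and (592.2,92.0), 48.4 mm apart along 4.0°. Next is block C at (550,-209.6), fin 13.6°.

play_rows(plan=[[0.35,[0.001,-0.015,0],[0,0.3,-2]],[0.35,[0.002,-0.03,0],[0,0,-4]],[0.35,[0.002,-0.035,0],[0,0,-5]],[0.35,[0.002,-0.035,0],[0,0,-5]],[0.35,[0.002,-0.035,0],[0,0,-4]],[0.35,[0.001,-0.025,0],[0,0,0]],[0.35,[0,-0.008,-0.03],[0,0,0]],[0.35,[0,0,-0.03],[0,0,0]],[0.35,[0,0,-0.02],[0,0,0]],[0.35,[0,0,0],[0,0,0]]])

```text
time_s: 32.78
ee_pos: [0.5482, -0.2291, 0.0747]
tool_rot: [1.972, 2.441, -0.003]
wrist_force: [0.1, 0.4, 0.5]
finger_gap: 0.35
```

```bash
python3 -c "
from blk import *
o,R=st();c=cap('wrist','w16')
p=hexfit(c,.550,-.2096)
print(np.round(p[:2]/1000-o['ee_pos'][:2],4))
try: hexfit(c,.456,-.2082)
except Exception as e: print(e)
"
```

```text
t 32.77 tcp [ 0.5482 -0.2291  0.0747] jaw deg 12.14 toolz [ 0.0019 -0.0039 -1.    ] F [0.1 0.4 0.5] gap 0.35 q [ 0.57  0.42 -0.36  1.86  0.19  0.89  0.33]
[ 549.9 -209.8] ang 13.4 rms 0.16 fin (array([ 549.9, -209.7]), array([ 9.4, 16.4]), 12.3) z 0.0649
[0.0018 0.0194]
[ 455.9 -208.4] ang -16.6 rms 0.18 fin (array([ 455.8, -208.3]), array([16.8, 10.5]), 73.4) z 0.0648
```

play_rows(plan=[[0.35,[0.001,0.01,0],[0.2,0,1.2]],[0.35,[0,0.009,0],[0,0,0]],[0.35,[0,0,0],[0,0,0]],[0.35,[0,0,-0.015],[0,0,0]],[0.35,[0,0,-0.02],[0,0,0]],[0.35,[0,0,-0.015],[0,0,0]],[0.35,[0,0,0],[0,0,0]]])

```text
time_s: 33.7
ee_pos: [0.5509, -0.2097, 0.0251]
tool_rot: [1.944, 2.46, 0.003]
wrist_force: [-0.1, -0.4, -0.3]
finger_gap: 0.348
```

```bash
python3 -c "
from blk import *
o,R=st();
print(np.round(np.array([.5499,-.2097])-o['ee_pos'][:2],4))
"
```

```text
t 33.7 tcp [ 0.5509 -0.2097  0.0251] jaw deg 13.38 toolz [ 0.0062 -0.0021 -1.    ] F [-0.1 -0.4 -0.3] gap 0.348 q [ 0.53  0.47 -0.35  1.91  0.23  0.79  0.29]
[-0.001  0.   ]
```

play_rows(plan=[[0.35,[-0.001,0,-0.01],[0,0.2,0]],[0.35,[0,0,-0.008],[0,0,0]],[0.35,[0,0,0],[0,0,0]],[0,[0,0,0],[0,0,0]],[0,[0,0,0],[0,0,0]],[0,[0,0,0],[0,0,0]],[0,[0,0,0],[0,0,0]]])

```text
time_s: 34.58
ee_pos: [0.5507, -0.2101, 0.0071]
tool_rot: [1.945, 2.461, 0.001]
wrist_force: [1.0, -0.1, -3.0]
finger_gap: 0.103
```

```bash
python3 -c "
from blk import *
o,R=st();
print(np.round(np.array([.5499,-.2097])-o['ee_pos'][:2],4))
"
```

```text
t 34.58 tcp [ 0.5507 -0.2101  0.0071] jaw deg 13.37 toolz [ 0.0041 -0.0028 -1.    ] F [ 1.  -0.1 -3. ] gap 0.103 q [ 0.53  0.5  -0.34  1.92  0.24  0.76  0.28]
[-0.0008  0.0004]
```

play_rows(plan=[[0,[0,0,0.015],[0,0,0]],[0,[0,0,0.035],[0,0,0]],[0,[0,0,0.04],[0,0,0]],[0,[0,0.015,0.03],[0,0.2,-1]],[0,[0.002,0.03,0.01],[0,0,-2]],[0,[0.002,0.04,0],[0,0,-2]],[0,[0.002,0.04,0],[0,0,-2]],[0,[0.002,0.04,0],[0,0,-2]],[0,[0.002,0.04,0],[0,0,0]],[0,[0.002,0.04,0],[0,0,0]],[0,[0.002,0.04,0],[0,0,0]],[0,[0.002,0.04,0],[0,0,0]],[0,[0.002,0.035,0],[0,0,0]],[0,[0.001,0.02,0],[0,0,0]],[0,[0,0.008,0],[0,0,0]],[0,[0,0,0],[0,0,0]]])

```text
time_s: 36.58
ee_pos: [0.5686, 0.1903, 0.1577]
tool_rot: [2.135, 2.29, 0.008]
wrist_force: [0.3, -0.4, -1.7]
finger_gap: 0.103
```

```bash
python3 -c "
from blk import *
o,R=st();
print(np.round(np.array([.5745,.189])-o['ee_pos'][:2],4))
"
```

```text
t 36.58 tcp [0.5686 0.1903 0.1577] jaw deg 4.01 toolz [ 0.0112 -0.0034 -0.9999] F [ 0.3 -0.4 -1.7] gap 0.103 q [-0.02  0.35 -0.52  1.77  0.21  1.06 -0.54]
[ 0.0059 -0.0013]
```

play_rows(plan=[[0,[0.005,-0.001,0],[0.1,0.5,0]],[0,[0,0.001,-0.025],[0,0,0]],[0,[0,0.001,-0.025],[0,0,0]],[0,[0,0,-0.015],[0,0,0]],[0,[0,0,0],[0,0,0]],[0,[0,0,0],[0,0,0]]])

```text
time_s: 37.33
ee_pos: [0.577, 0.185, 0.0927]
tool_rot: [2.148, 2.287, 0.0]
wrist_force: [-0.2, -0.3, -1.5]
finger_gap: 0.106
```

```bash
python3 -c "
from blk import *
o,R=st();
print(np.round(np.array([.5745,.189])-o['ee_pos'][:2],4))
"
```

```text
t 37.33 tcp [0.577  0.185  0.0927] jaw deg 3.58 toolz [ 0.0032 -0.003  -1.    ] F [-0.2 -0.3 -1.5] gap 0.106 q [-0.03  0.44 -0.5   1.81  0.26  0.95 -0.57]
[-0.0025  0.004 ]
```

play_rows(plan=[[0,[-0.0025,0.004,0],[0.1,0.1,0.35]],[0,[0,0,0],[0,0,0]],[0,[0,0.001,-0.02],[0,0,0]],[0,[0,0.001,-0.02],[0,0,0]],[0,[0,0,-0.005],[0,0,0]],[0,[0,0,0],[0,0,0]]])

```text
time_s: 38.08
ee_pos: [0.5744, 0.1916, 0.0452]
tool_rot: [2.142, 2.296, 0.001]
wrist_force: [-1.3, -0.5, -2.1]
finger_gap: 0.102
```

```bash
python3 -c "
from blk import *
o,R=st();
print(np.round(np.array([.5745,.189])-o['ee_pos'][:2],4))
"
```

```text
t 38.08 tcp [0.5744 0.1916 0.0452] jaw deg 3.97 toolz [ 0.0021 -0.001  -1.    ] F [-1.3 -0.5 -2.1] gap 0.102 q [-0.05  0.49 -0.48  1.85  0.29  0.87 -0.61]
[ 0.0001 -0.0026]
```

play_rows(plan=[[0,[0,-0.0022,-0.005],[0,0,0]],[0,[0,0,0],[0,0,0]],[0,[0.003,0,0],[0,0,0]],[0,[0.003,0,0],[0,0,0]],[0,[0.002,0,0],[0,0,0]],[0,[0.002,0,0],[0,0,0]],[0,[0,0,0],[0,0,0]]])

```text
time_s: 38.95
ee_pos: [0.586, 0.1893, 0.0411]
tool_rot: [2.141, 2.294, 0.003]
wrist_force: [-0.8, -0.3, -2.4]
finger_gap: 0.103
```

```bash
python3 -c "
from blk import *
o,R=st();
print(np.round(np.array([.5866,.1887])-o['ee_pos'][:2],4))
"
```

```text
t 38.95 tcp [0.586  0.1893 0.0411] jaw deg 3.95 toolz [ 3.7e-03 -5.0e-04 -1.0e+00] F [-0.8 -0.3 -2.4] gap 0.103 q [-0.05  0.51 -0.48  1.83  0.3   0.87 -0.6 ]
[ 0.0006 -0.0006]
```

play_rows(plan=[[0,[0.0005,-0.0003,-0.0015],[0,0,0]],[0,[0.0007,0,-0.0015],[0,0,0]],[0,[0.0007,0,-0.0005],[0,0,0]]])

```text
time_s: 39.33
ee_pos: [0.5867, 0.1883, 0.037]
tool_rot: [2.142, 2.295, -0.0]
wrist_force: [-9.1, -1.4, 12.3]
finger_gap: 0.106
```

```bash
python3 -c "
from blk import *
o,R=st();
print(np.round(np.array([.5866,.1887])-o['ee_pos'][:2],4))
"
```

```text
t 39.33 tcp [0.5867 0.1883 0.037 ] jaw deg 3.95 toolz [ 0.0016 -0.0018 -1.    ] F [-9.1 -1.4 12.3] gap 0.106 q [-0.05  0.52 -0.47  1.83  0.3   0.87 -0.6 ]
[-0.0001  0.0004]
```

play_rows(plan=[[0.25,[0,0,0],[0,0,0]],[0.25,[0,0,0],[0,0,0]],[0.25,[0,0,0.01],[0,0,0]],[0.25,[0,0,0.03],[0,0,0]],[0.25,[0,0,0.04],[0,0,0]],[0.25,[-0.01,-0.02,0.03],[0,0,0]],[0.25,[-0.015,-0.035,0],[0,0,0]],[0.25,[-0.015,-0.035,0],[0,0,0]],[0.25,[0,-0.01,0],[0,0,0]],[0.25,[0,0,0],[0,0,0]]])

```text
time_s: 40.58
ee_pos: [0.5488, 0.0887, 0.1571]
tool_rot: [2.136, 2.294, 0.014]
wrist_force: [-0.0, -0.2, -0.6]
finger_gap: 0.247
```

```bash
python3 -c "
from blk import *
o,R=st();c=cap('wrist','w17');c2=cap('scene','s17')
for b in [(.5861,.1883,.03),(.589,.1405,.03),(.5927,.0925,.03)]: hexfit(c,*b)
hexfit(c2,.456,-.208)
"
```

```text
t 40.58 tcp [0.5488 0.0887 0.1571] jaw deg 4.07 toolz [ 0.0111  0.0017 -0.9999] F [-0.  -0.2 -0.6] gap 0.247 q [ 0.15  0.28 -0.51  1.87  0.16  1.02 -0.35]
[586.2 186.9] ang 4.9 rms 2.58 fin (array([586. , 188.5]), array([10.1, 16.1]), 4.3) z 0.0949
[589.2 141.5] ang 6.1 rms 5.25 fin (array([588.9, 140.5]), array([10.4, 15.5]), 3.7) z 0.095
[592.3  95.7] ang 4.8 rms 2.7 fin (array([592.4,  92. ]), array([10.1, 16.3]), 64.2) z 0.0951
[ 455.9 -207. ] ang -16.3 rms 0.87 fin (array([ 455.6, -206.9]), array([15.2, 14.6]), 70.7) z 0.0654
```

View pics/w17.png

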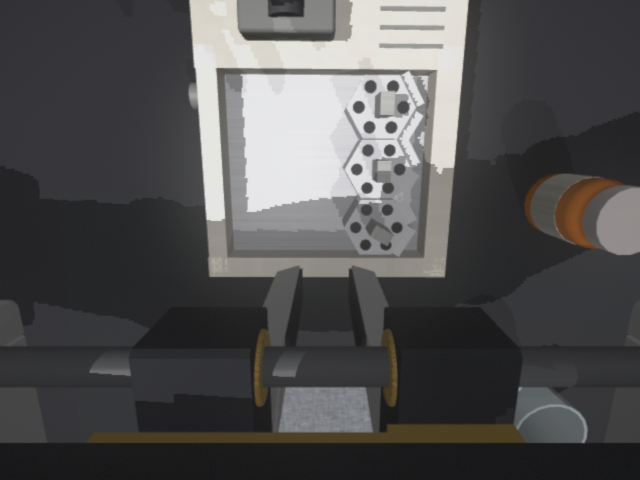

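Back row is full, with fins at (586.0,188.5), (588.9,140.5) and (592.4,92.0). Last block: (455.9,-208.3), fin -16.5°.

play_rows(plan=[[0.35,[-0.005,-0.015,0],[0,0.5,-2]],[0.35,[-0.009,-0.03,0],[0,0,-3]],[0.35,[-0.011,-0.035,0],[0,0,-3]],[0.35,[-0.011,-0.035,0],[0,0,-3]],[0.35,[-0.011,-0.035,0],[0,0,-3]],[0.35,[-0.011,-0.035,0],[0,0,-3]],[0.35,[-0.011,-0.035,0],[0,0,-3]],[0.35,[-0.011,-0.03,0],[0,0,0]],[0.35,[-0.006,-0.02,0],[0,0,0]],[0.35,[0,-0.005,-0.03],[0,0,0]],[0.35,[0,0,-0.03],[0,0,0]],[0.35,[0,0,0],[0,0,0]],[0.35,[0,0,0],[0,0,0]]])

```text
time_s: 42.3
ee_pos: [0.4573, -0.1938, 0.095]
tool_rot: [-2.523, -1.861, -0.002]
wrist_force: [0.7, 1.0, 0.0]
finger_gap: 0.35
```

```bash
python3 -c "
from blk import *
o,R=st();c=cap('wrist','w18')
p=hexfit(c,.456,-.208);print(np.round(p[:2]/1000-o['ee_pos'][:2],4))
"
```

```text
t 42.3 tcp [ 0.4573 -0.1938  0.095 ] jaw deg -17.18 toolz [-0.0028  0.0061 -1.    ] F [0.7 1.  0. ] gap 0.35 q [ 0.53  0.24 -0.29  2.05  0.08  0.86 -0.11]
[ 455.8 -208.3] ang -16.7 rms 0.19 fin (array([ 455.8, -208.2]), array([16.1,  9.1]), 72.9) z 0.065
[-0.0015 -0.0144]
```

View pics/w18.png

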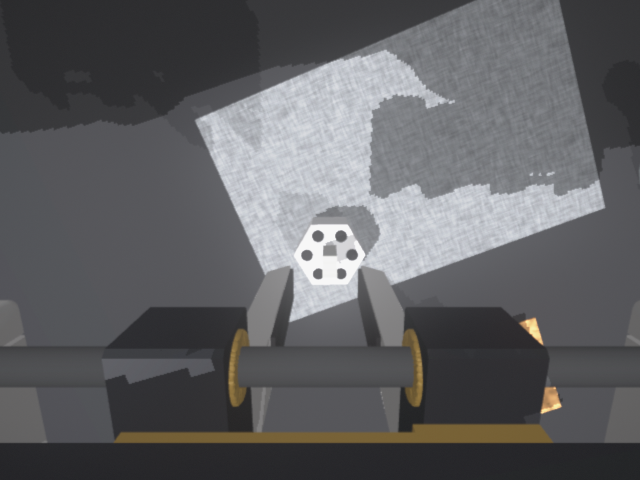

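play_rows(plan=[[0.35,[-0.0015,-0.0144,0],[-0.3,-0.1,0.5]],[0.35,[0,0,0],[0,0,0]],[0.35,[0,0,-0.02],[0,0,0]],[0.35,[0,0,-0.02],[0,0,0]],[0.35,[0,0,-0.015],[0,0,0]],[0.35,[0,0,0],[0,0,0]],[0.35,[0,0,0],[0,0,0]]])

```text
time_s: 43.22
ee_pos: [0.458, -0.2108, 0.0424]
tool_rot: [2.517, 1.872, 0.004]
wrist_force: [-0.4, 0.4, 0.8]
finger_gap: 0.35
```

```bash
python3 -c "
from blk import *
o,R=st();print(np.round(np.array([.4558,-.2083])-o['ee_pos'][:2],4))
"
```

```text
t 43.23 tcp [ 0.458  -0.2108  0.0424] jaw deg -16.71 toolz [ 0.0048 -0.0022 -1.    ] F [-0.4  0.4  0.8] gap 0.35 q [ 0.53  0.32 -0.27  2.09  0.13  0.74 -0.11]
[-0.0022  0.0025]
```

play_rows(plan=[[0.35,[-0.0018,0.0023,-0.01],[0.1,0.2,0]],[0.35,[0,0,-0.013],[0,0,0]],[0.35,[0,0,-0.008],[0,0,0]],[0.35,[0,0,0],[0,0,0]],[0.35,[0,0,0],[0,0,0]]])

```text
time_s: 43.85
ee_pos: [0.4565, -0.2084, 0.0099]
tool_rot: [2.519, 1.874, 0.002]
wrist_force: [-0.0, -0.3, 0.3]
finger_gap: 0.35
```

```bash
python3 -c "
from blk import *
o,R=st();print(np.round(np.array([.4558,-.2083])-o['ee_pos'][:2],4))
"
```

```text
t 43.85 tcp [ 0.4565 -0.2084  0.0099] jaw deg -16.7 toolz [ 1.9e-03 -7.0e-04 -1.0e+00] F [-0.  -0.3  0.3] gap 0.35 q [ 0.52  0.37 -0.26  2.11  0.15  0.67 -0.13]
[-0.0007  0.0001]
```

play_rows(plan=[[0.35,[-0.0005,0,-0.003],[0,0,0]],[0.35,[0,0,0],[0,0,0]],[0,[0,0,0],[0,0,0]],[0,[0,0,0],[0,0,0]],[0,[0,0,0],[0,0,0]],[0,[0,0,0],[0,0,0]]])

```text
time_s: 44.6
ee_pos: [0.4563, -0.2086, 0.0074]
tool_rot: [2.519, 1.874, 0.002]
wrist_force: [-0.6, 0.3, -2.1]
finger_gap: 0.107
```

```bash
python3 -c "
from blk import *
o,R=st()
"
```

```text
t 44.6 tcp [ 0.4563 -0.2086  0.0074] jaw deg -16.71 toolz [ 0.0028 -0.0012 -1.    ] F [-0.6  0.3 -2.1] gap 0.107 q [ 0.52  0.38 -0.26  2.11  0.15  0.66 -0.13]
```

Gripped. Carrying it to seat 5 (.5498,.1137), approaching from 10 mm in front.

play_rows(plan=[[0,[0,0,0.015],[0,0,0]],[0,[0,0,0.035],[0,0,0]],[0,[0,0,0.04],[0,0,0]],[0,[0.003,0.015,0.03],[0,0,1]],[0,[0.008,0.03,0.01],[0,0,3]],[0,[0.01,0.035,0],[0,0,3]],[0,[0.01,0.035,0],[0,0,3]],[0,[0.01,0.035,0],[0,0,3]],[0,[0.01,0.035,0],[0,0,3]],[0,[0.01,0.035,0],[0,0,3]],[0,[0.009,0.035,0],[0,0,1]],[0,[0.005,0.025,0],[0,0,0]],[0,[0.002,0.013,0],[0,0,0]],[0,[0,0.005,0],[0,0,0]],[0,[0,0,0],[0,0,0]]])

```text
time_s: 46.48
ee_pos: [0.5297, 0.1133, 0.1426]
tool_rot: [-2.113, -2.322, -0.002]
wrist_force: [-0.6, -0.9, -1.2]
finger_gap: 0.106
```

```bash
python3 -c "
from blk import *
o,R=st();print(np.round(np.array([.5398,.113])-o['ee_pos'][:2],4));c=cap('wrist','w19')
for b in [(.5861,.1883,.03),(.589,.1405,.03),(.5927,.0925,.03)]: 
    try: hexfit(c,*b)
    except Exception as e: print(e)
"
```

```text
t 46.48 tcp [0.5297 0.1133 0.1426] jaw deg 5.4 toolz [-7.0e-04  2.1e-03 -1.0e+00] F [-0.6 -0.9 -1.2] gap 0.106 q [ 0.12  0.28 -0.53  1.91  0.16  1.   -0.39]
[ 0.0101 -0.0003]
[585.5 184.5] ang 3.0 rms 2.18 fin (array([586.1, 188.4]), array([10.6, 15.5]), 4.5) z 0.0949
[587.9 143.8] ang 0.1 rms 5.11 fin (array([588.7, 140.5]), array([10.5, 16.2]), 4.0) z 0.0949
[592.   95.1] ang 3.8 rms 2.5 fin (array([592.3,  92.1]), array([10.2, 16.7]), 62.7) z 0.095
```

play_rows(plan=[[0,[0.008,0.001,0],[0,0,-1]],[0,[0.001,0.002,-0.025],[0,0,-0.3]],[0,[0,0.001,-0.025],[0,0,0]],[0,[0,0,0],[0,0,0]],[0,[0,0,0],[0,0,0]]])

```text
time_s: 47.15
ee_pos: [0.542, 0.1132, 0.0929]
tool_rot: [2.152, 2.288, 0.003]
wrist_force: [-0.2, -0.6, -0.9]
finger_gap: 0.107
```

```bash
python3 -c "
from blk import *
o,R=st();print(np.round(np.array([.5398,.113])-o['ee_pos'][:2],4))
"
```

```text
t 47.15 tcp [0.542  0.1132 0.0929] jaw deg 3.52 toolz [ 0.002   0.0012 -1.    ] F [-0.2 -0.6 -0.9] gap 0.107 q [ 0.1   0.36 -0.51  1.93  0.22  0.91 -0.45]
[-0.0022 -0.0002]
```

play_rows(plan=[[0,[-0.003,0,0],[0,0.1,0.4]],[0,[0,0.001,-0.018],[0,0,0]],[0,[0,0.001,-0.018],[0,0,0]],[0,[0,0,-0.008],[0,0,0]],[0,[0,0,0],[0,0,0]],[0,[0,0,0],[0,0,0]]])

```text
time_s: 47.9
ee_pos: [0.5394, 0.1153, 0.047]
tool_rot: [2.144, 2.296, 0.003]
wrist_force: [-0.1, 0.0, -0.8]
finger_gap: 0.102
```

```bash
python3 -c "
from blk import *
o,R=st();print(np.round(np.array([.5398,.113])-o['ee_pos'][:2],4))
"
```

```text
t 47.9 tcp [0.5394 0.1153 0.047 ] jaw deg 3.92 toolz [ 0.0015  0.0013 -1.    ] F [-0.1  0.  -0.8] gap 0.102 q [ 0.07  0.41 -0.49  1.97  0.26  0.82 -0.49]
[ 0.0004 -0.0023]
```

play_rows(plan=[[0,[0,-0.002,-0.006],[0,0,0]],[0,[0,0,0],[0,0,0]],[0,[0.003,0.0002,0],[0,0,0]],[0,[0.003,0.0002,0],[0,0,0]],[0,[0.001,0.0001,0],[0,0,0]],[0,[0,0,0],[0,0,0]]])

```text
time_s: 48.65
ee_pos: [0.5479, 0.1137, 0.0416]
tool_rot: [2.144, 2.295, 0.005]
wrist_force: [-0.3, 0.3, -1.7]
finger_gap: 0.104
```

```bash
python3 -c "
from blk import *
o,R=st();print(np.round(np.array([.5498,.1137])-o['ee_pos'][:2],4))
"
```

```text
t 48.65 tcp [0.5479 0.1137 0.0416] jaw deg 3.9 toolz [ 0.0033  0.0016 -1.    ] F [-0.3  0.3 -1.7] gap 0.104 q [ 0.07  0.43 -0.48  1.96  0.27  0.81 -0.49]
[ 0.0019 -0.    ]
```

play_rows(plan=[[0,[0.001,0,-0.0015],[0,0.05,0]],[0,[0.0007,0,-0.0015],[0,0,0]],[0,[0.0007,0,-0.0005],[0,0,0]]])

```text
time_s: 49.02
ee_pos: [0.5502, 0.1137, 0.0378]
tool_rot: [2.144, 2.295, 0.004]
wrist_force: [-0.5, -0.3, -0.7]
finger_gap: 0.101
```

```bash
python3 -c "
from blk import *
o,R=st();print(np.round(np.array([.5498,.1137])-o['ee_pos'][:2],4))
"
```

```text
t 49.02 tcp [0.5502 0.1137 0.0378] jaw deg 3.91 toolz [ 0.0022  0.0015 -1.    ] F [-0.5 -0.3 -0.7] gap 0.101 q [ 0.07  0.44 -0.48  1.95  0.27  0.81 -0.49]
[-0.0004 -0.    ]
```

play_rows(plan=[[0,[0.0007,0,-0.0004],[0,0,0]],[0,[0.0005,0,0],[0,0,0]]])

```text
time_s: 49.28
ee_pos: [0.5508, 0.1136, 0.0373]
tool_rot: [-2.144, -2.296, -0.002]
wrist_force: [-6.6, 0.3, 3.7]
finger_gap: 0.105
```

```bash
python3 -c "
from blk import *
o,R=st()
"
```

```text
t 49.27 tcp [0.5508 0.1136 0.0373] jaw deg 3.91 toolz [ 9.0e-04  1.1e-03 -1.0e+00] F [-6.6  0.3  3.7] gap 0.105 q [ 0.07  0.44 -0.48  1.95  0.27  0.81 -0.49]
```

Nested (−6.6 N in x, floor touching). Releasing and inspecting.

play_rows(plan=[[0.25,[0,0,0],[0,0,0]],[0.25,[0,0,0],[0,0,0]],[0.25,[0,0,0.01],[0,0,0]],[0.25,[0,0,0.03],[0,0,0]],[0.25,[0,0,0.04],[0,0,0]],[0.25,[-0.01,-0.02,0.035],[0,0,0]],[0.25,[-0.01,-0.025,0.01],[0,0,0]],[0.25,[0,0,0],[0,0,0]],[0.25,[0,0,0],[0,0,0]]])

```text
time_s: 50.4
ee_pos: [0.5317, 0.069, 0.1707]
tool_rot: [2.141, 2.295, 0.009]
wrist_force: [-0.7, -0.2, -0.1]
finger_gap: 0.25
```

```bash
python3 -c "
from blk import *
o,R=st();c=cap('wrist','w20');cap('scene','s20');cap('side','d20')
for b in [(.5861,.1883,.03),(.589,.1405,.03),(.5927,.0925,.03),(.549,.1137,.03)]: hexfit(c,*b)
for n in ('scene','side'):
    c=dict(np.load('/tmp/%s20.npz'%n[0].replace('s','s') if n=='scene' else '/tmp/d20.npz'))
    K=sel(c,(.44,.60),(.2,.30),(.10,.15)); print('knob',len(K),K.mean(0),K.min(0),K.max(0))
"
```

```text
t 50.4 tcp [0.5317 0.069  0.1707] jaw deg 3.99 toolz [ 0.0062  0.0025 -1.    ] F [-0.7 -0.2 -0.1] gap 0.25 q [ 0.2   0.23 -0.52  1.89  0.13  1.04 -0.3 ]
[586.3 186.6] ang 3.3 rms 2.45 fin (array([586.2, 188.4]), array([10.5, 16.2]), 4.1) z 0.0948
[585.7 136.8] ang 10.3 rms 5.27 fin (array([589.2, 140.7]), array([10.6, 15.7]), 4.2) z 0.0949
[588.9  97.9] ang 7.6 rms 2.88 fin (array([592.6,  91.8]), array([10. , 16.7]), 64.0) z 0.0951
[554.8 114.8] ang 5.3 rms 2.52 fin (array([550.3, 113.4]), array([ 9.6, 15.7]), 4.9) z 0.095
knob 137 [0.49255836 0.2529019  0.12478221] [0.47663794 0.24195361 0.10001887] [0.50513162 0.26556021 0.13886879]
knob 257 [0.48556092 0.26293611 0.12470226] [0.47366836 0.24778719 0.10011753] [0.50280513 0.27241468 0.13620711]
```

View pics/w20.png

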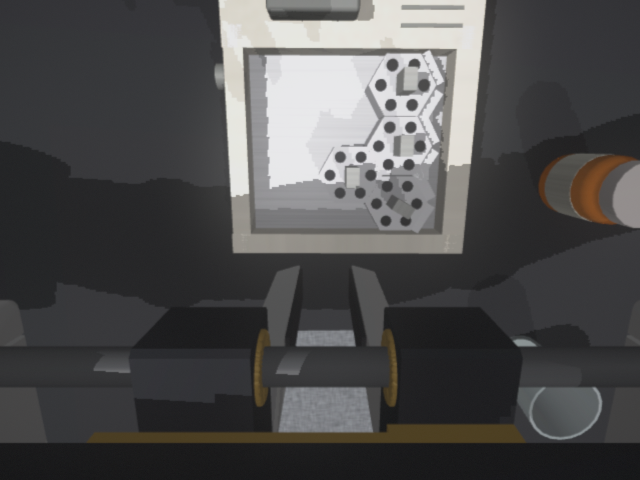

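View pics/s20.png

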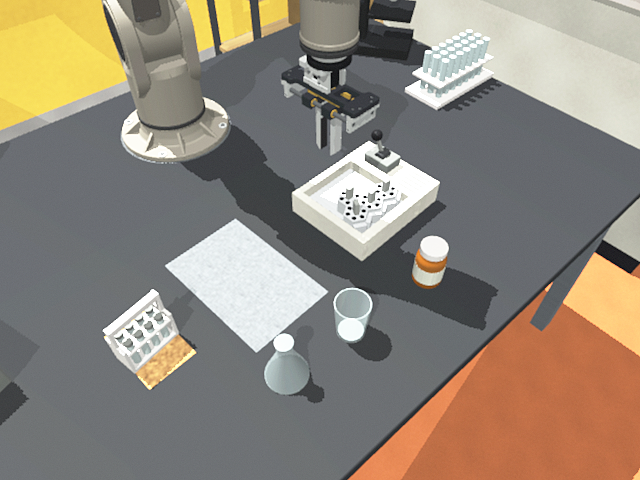

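All four blocks are packed: fins at (586.2,188.4), (589.2,140.7), (592.6,91.8) and (550.3,113.4), with the last predicted at (549.4,113.4). No block is left on the pad. Next I'll locate the lever knob.

```bash
python3 - <<'E'
from h import *
from scipy.optimize import least_squares
for f in ('s20','d20','w12','w11','wrist1','wrist2'):
    c=dict(np.load(f'/tmp/{f}.npz')); W=cloud(c);im=c['image'].astype(int)
    m=(W[...,0]>.45)&(W[...,0]<.56)&(W[...,1]>.22)&(W[...,1]<.29)&(W[...,2]>.112)&(W[...,2]<.15)
    P=W[m]
    if len(P)<20: print(f,len(P)); continue
    s=least_squares(lambda p:np.linalg.norm(P-p[:3],axis=1)-p[3],[*P.mean(0),.011],loss='soft_l1',f_scale=.001,bounds=([0,0,0,.006],[1,1,1,.018]))
    G=sel(c,(.45,.58),(.22,.29),(.06,.095)); h=np.histogram(G[:,2],np.arange(.06,.096,.003))[0]
    T=G[(G[:,2]>.06+.003*h.argmax()-.002)&(G[:,2]<.06+.003*h.argmax()+.005)]
    print(f,len(P),np.round(s.x,4),'rms',np.sqrt(np.mean(s.fun**2)),'box',h,rect(T))
E
```

```text
s20 111 [0.4863 0.2568 0.1247 0.0128] rms 0.001628284525239154 box [ 52  37  35  37  37  34  73 213  57  27  49  13] (array([509.3, 256.4]), array([72.4, 51.5]), 6.4)
d20 225 [0.4873 0.2577 0.123  0.0124] rms 0.001152944834330051 box [ 86  67  86  86  71  90 459 245  58  57  46   4] (array([508.7, 260.6]), array([71.1, 52.2]), 3.9)
w12 1130 [0.4876 0.2557 0.123  0.0127] rms 0.0005945416578491082 box [  43   68   79   79   74  100 2379 1623  261  639  527   36] (array([509.7, 253.8]), array([70.1, 43.8]), 3.8)
w11 1383 [0.4876 0.2558 0.123  0.0128] rms 0.0005407665970662313 box [  37   42   39   50   36   68 2349 1611  211  483  484   27] (array([509.6, 257.2]), array([69.8, 50.5]), 3.8)
wrist1 780 [0.4877 0.2558 0.1231 0.0128] rms 0.0005529759879921914 box [   6    8    6    8    6   40 1462  963  141  292  290   13] (array([509.6, 257.1]), array([70. , 50.1]), 3.7)
wrist2 853 [0.4876 0.2557 0.123  0.0128] rms 0.000556900926411205 box [  20   19   19   26   21   53 1536 1045  146  330  311   17] (array([509.6, 257. ]), array([69.9, 50.1]), 3.6)
```

Knob centre is (.4876,.2558,.123), r 12.8 mm, pivot ≈x .510. I'll come down closed in front of it at (.447,.255), then sweep +x.

play_rows(plan=[[0,[-0.008,0.01,0.03],[0,0.3,0]],[0,[-0.01,0.02,0.02],[0,0,0]],[0,[-0.014,0.03,0],[0,0,0]],[0,[-0.014,0.03,0],[0,0,0]],[0,[-0.014,0.03,0],[0,0,0]],[0,[-0.014,0.03,0],[0,0,0]],[0,[-0.01,0.025,0],[0,0,0]],[0,[-0.004,0.01,0],[0,0,0]],[0,[0,0,0],[0,0,0]],[0,[0,0,0],[0,0,0]]])

```text
time_s: 51.8
ee_pos: [0.4388, 0.2625, 0.2173]
tool_rot: [-2.13, -2.297, 0.006]
wrist_force: [-0.9, -0.2, -0.2]
finger_gap: 0.004
```

```bash
python3 -c "
from blk import *
o,R=st();print(np.round(np.array([.447,.2555])-o['ee_pos'][:2],4))
"
```

```text
t 51.8 tcp [0.4388 0.2625 0.2173] jaw deg 4.33 toolz [-0.009   0.0033 -1.    ] F [-0.9 -0.2 -0.2] gap 0.004 q [-0.05  0.17 -0.67  1.87  0.11  1.14 -0.69]
[ 0.0082 -0.007 ]
```

play_rows(plan=[[0,[0.004,-0.003,-0.02],[-0.1,-0.3,0]],[0,[0.003,0,-0.03],[0,0,0]],[0,[0,0,-0.03],[0,0,0]],[0,[0,0,-0.015],[0,0,0]],[0,[0,0,0],[0,0,0]],[0,[0,0,0],[0,0,0]]])

```text
time_s: 52.55
ee_pos: [0.4497, 0.255, 0.1211]
tool_rot: [-2.143, -2.295, -0.0]
wrist_force: [0.3, -0.3, 0.2]
finger_gap: 0.007
```

```bash
python3 -c "
from blk import *
o,R=st();print(np.round(np.array([.448,.2555])-o['ee_pos'][:2],4))
"
```

```text
t 52.55 tcp [0.4497 0.255  0.1211] jaw deg 3.91 toolz [-0.0012  0.0012 -1.    ] F [ 0.3 -0.3  0.2] gap 0.007 q [-0.08  0.28 -0.65  1.97  0.21  0.95 -0.76]
[-0.0017  0.0005]
```

play_rows(plan=[[0,[-0.002,0.001,-0.02],[0,0,0]],[0,[0,0.001,-0.02],[0,0,0]],[0,[0,0,-0.005],[0,0,0]],[0,[0,0,0],[0,0,0]],[0,[0,0,0],[0,0,0]]])

```text
time_s: 53.18
ee_pos: [0.451, 0.2584, 0.0803]
tool_rot: [2.144, 2.294, 0.011]
wrist_force: [0.0, -0.4, -0.3]
finger_gap: 0.002
```

```bash
python3 -c "
from blk import *
o,R=st();cap('side','d21')
"
```

```text
t 53.17 tcp [0.451  0.2584 0.0803] jaw deg 3.85 toolz [ 0.006  0.004 -1.   ] F [ 0.  -0.4 -0.3] gap 0.002 q [-0.11  0.34 -0.63  2.01  0.26  0.86 -0.82]
```

View pics/d21.png

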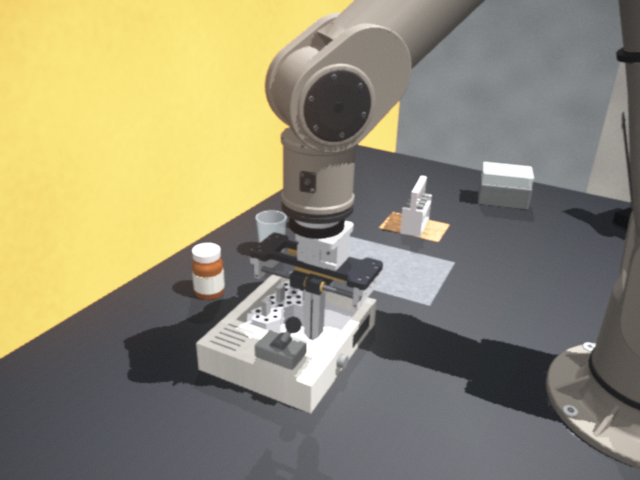

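Fingers are ready in front of the knob. Sweeping +x.

play_rows(plan=[[0,[0.003,-0.002,-0.003],[0,0.2,0]],[0,[0.006,0,0],[0,0,0]],[0,[0.006,0.0003,0],[0,0,0]],[0,[0.006,0.0003,0],[0,0,0]],[0,[0.006,0.0003,0],[0,0,0]],[0,[0.006,0.0003,0],[0,0,0]],[0,[0.006,0.0003,0],[0,0,0]],[0,[0.006,0.0003,0],[0,0,0]],[0,[0.004,0.0003,0],[0,0,0]]])

```text
time_s: 54.35
ee_pos: [0.5035, 0.2586, 0.0776]
tool_rot: [-2.145, -2.294, -0.007]
wrist_force: [-2.2, -0.3, -0.6]
finger_gap: 0.001
```

```bash
python3 -c "
from blk import *
o,R=st()
"
```

```text
t 54.35 tcp [0.5035 0.2586 0.0776] jaw deg 3.83 toolz [ 0.0023  0.0041 -1.    ] F [-2.2 -0.3 -0.6] gap 0.001 q [-0.1   0.41 -0.6   1.91  0.29  0.9  -0.78]
```

Pushing on with a few newtons, until it reaches the stop.

play_rows(plan=[[0,[0.004,0,0],[0,0,0]],[0,[0.003,0,0],[0,0,0]],[0,[0.002,0,0],[0,0,0]]])

```text
time_s: 54.72
ee_pos: [0.5094, 0.2585, 0.077]
tool_rot: [-2.142, -2.293, 0.002]
wrist_force: [-19.3, -2.9, 14.5]
finger_gap: 0.004
```

```bash
python3 -c "
from blk import *
o,R=st();c=cap('side','d22')
G=sel(c,(.5,.58),(.2,.32),(.112,.16));print(len(G),G.mean(0),G.max(0))
"
```

```text
t 54.73 tcp [0.5094 0.2585 0.077 ] jaw deg 3.89 toolz [-0.0036  0.0021 -1.    ] F [-19.3  -2.9  14.5] gap 0.004 q [-0.1   0.42 -0.6   1.9   0.29  0.91 -0.77]
454 [0.51826857 0.26769466 0.13367952] [0.54257012 0.27460656 0.15975218]
```

View pics/d22.png

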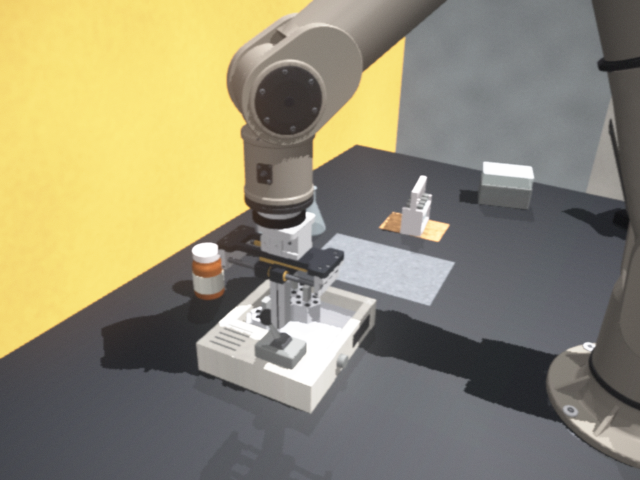

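The force jumped to 19 N at the stop, so the lever is fully over. Backing off and verifying.

play_rows(plan=[[0,[-0.01,0,0],[0,0,0]],[0,[-0.02,0,0.01],[0,0,0]],[0,[-0.01,0,0.04],[0,0,0]],[0,[0,0,0.05],[0,0,0]],[0,[0,-0.03,0.03],[0,0,0]],[0,[0,-0.05,0],[0,0,0]],[0,[0,-0.06,0],[0,0,0]],[0,[0,-0.06,0],[0,0,0]],[0,[0,0,0],[0,0,0]],[0,[0,0,0],[0,0,0]]])

```text
time_s: 56.02
ee_pos: [0.4668, 0.0532, 0.2127]
tool_rot: [2.141, 2.297, 0.006]
wrist_force: [0.2, -0.0, -0.0]
finger_gap: -0.0
```

```bash
python3 - <<'E'
from blk import *
from scipy.optimize import least_squares
o,R=st()
for n in ('wrist','scene','side'):
    c=cap(n,n+'f'); print(n)
    P=sel(c,(.49,.58),(.22,.30),(.114,.145))
    if len(P)>20:
        s=least_squares(lambda p:np.linalg.norm(P-p[:3],axis=1)-p[3],[*P.mean(0),.012],loss='soft_l1',f_scale=.001,bounds=([0,0,0,.006],[1,1,1,.018])); print('knob',np.round(s.x,4),len(P))
    for b in [(.5861,.1883),(.589,.1405),(.5927,.0925),(.5495,.1137)]:
        F=sel(c,(b[0]-.02,b[0]+.02),(b[1]-.02,b[1]+.02),(.0915,.099)); print(len(F),rect(F) if len(F)>5 else '')
    P=sel(c,(.4,.7),(-.48,-.28),(.1065,.118)); 
    if len(P)>10: print('bar',rect(P),np.median(P[:,2]))
E
```

```text
t 56.02 tcp [0.4668 0.0532 0.2127] jaw deg 4.02 toolz [ 0.0036  0.0016 -1.    ] F [ 0.2 -0.  -0. ] gap -0.0 q [ 0.26  0.08 -0.53  1.97  0.04  1.1  -0.22]
wrist
279 (array([586.1, 188.3]), array([10.6, 16.2]), 3.5)
260 (array([589.1, 140.5]), array([11., 16.]), 4.4)
220 (array([592.3,  91.8]), array([10. , 16.4]), 63.5)
234 (array([550. , 113.4]), array([10.5, 15.6]), 4.2)
scene
knob [0.5326 0.2596 0.1245 0.0122] 111
36 (array([584.9, 188.7]), array([12.4, 17.6]), 5.8)
42 (array([587.9, 141.7]), array([12.7, 17.9]), 1.1)
39 (array([592.3,  92.8]), array([ 9.6, 17.8]), 61.5)
40 (array([549.3, 114.4]), array([11.7, 17.7]), 12.5)
bar (array([ 542.9, -384.4]), array([ 16.6, 105.2]), 10.6) 0.11363702364403108
side
knob [0.5334 0.2606 0.1217 0.0125] 211
42 (array([586.2, 190.8]), array([11.2, 19.4]), 9.4)
46 (array([589.1, 141.8]), array([13.8, 19.3]), 14.9)
36 (array([592.2,  93.4]), array([12. , 16.6]), 59.3)
39 (array([549.7, 116.4]), array([10.6, 17.9]), 2.3)
bar (array([ 542.7, -382.3]), array([ 14.1, 109.1]), 11.2) 0.11277599572103275
```

View pics/wristf.png

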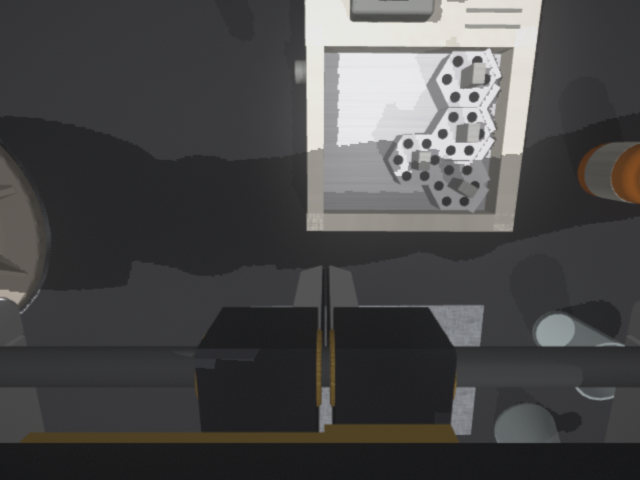

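View pics/scenef.png

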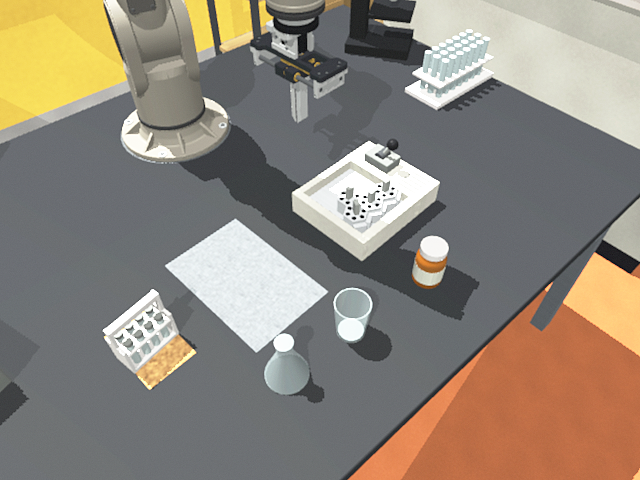

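The knob has moved 46 mm to (.533,.260), mirroring its starting height, so the switch is on (~0.95 rad). Blocks and rack are unchanged, and the glassware is where it started. Handing in.

```bash
python3 -c "
from h import *
st(); print(robot.finish_job())"
```

```text
t 56.17 tcp [0.4667 0.054  0.2124] jaw deg 4.12 toolz [ 0.0028  0.0017 -1.    ] F [-0.7  0.3 -0.2] gap 0.003 q [ 0.26  0.08 -0.54  1.97  0.04  1.1  -0.22]
the job is handed in; nothing more can be done
None
```

The rack is on the mat, all four blocks are packed, and the switch is on. I handed the job in at about 56 s and no verdict was reported.

- **Rack:** it stands upright about 1.5 mm from the mat's middle, with its bar top at 0.113 m.
- **Blocks:** four were present. Three fill the back notches and the fourth is nested in seat 5. The last wrist view shows them about 48 mm apart, within about 1 mm of the expected seats and 1° of the packing, flat on the floor.
- **Switch:** the lever's knob moved 46 mm and reached its stop, about 0.95 rad by estimate. The arm ended clear of everything.
- **Glassware:** the arm never came near it, and it looks unmoved in the final image. I did not measure its position.

**Disagreements:**
- **Finger length:** the real finger ends are about 36 mm above the reported TCP in all three cameras. My first rack grasp therefore closed on air above the bar and touched nothing. I used the corrected offset from then on.
- **Side camera:** it reads y about 1–3 mm higher than the wrist camera. I trusted the wrist camera, which agreed with the contact positions.
- **First block:** it met the floor at 44 N wrist force, below the 120 N limit. I pressed the other three more gently.

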